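# Make up two specimen kits

### The arm

A 7-joint arm with a two-finger parallel gripper is mounted at the origin on the work surface; the furniture and walls round the work are solid. World frame = base frame: x ahead of the robot, y to its left, z up, the work surface at z = 0. Lengths are in m, angles in rad, forces in N, time in s.
With the tool pointing down it reaches from about 0.425 to 0.925 m from the base axis. Payload 6.8 kg.
Tool frame: the origin (TCP) lies between the finger pads; the fingertips stand r.tcp_to_tips ahead of it and the grasp point (between the pads) lies 3 mm ahead of it (r.tcp_to_tips is the distance from the TCP to the fingertips, in m); z points along the fingers, y is the line along which they close (so a half turn about z gives the same grasp; the last joint's range is limited). The gripper opens to 85 mm and grips with 20 to 120 N. Pads are 22 mm wide; open, the fingers measure 114 mm over their backs; the gripper's body (76 mm by 85 mm) begins 54 mm behind the grasp point. The pads swing forward as they close: fully open they stand 13 mm farther back than shut.
Start: joints at [-1.408, 0.477, 0.022, 1.555, -0.011, 1.109, -0.083], TCP at [0.181, 0.65, 0.253] pointing down, gripper open.
Joint ranges: [-2.96, 2.96], [-0.34, 2.1], [-1.41, 1.46], [0.24, 2.44], [-1.37, 4.51], [0.17, 1.92], [-2.96, 2.96]. Speed limits (rad/s): [2.39, 2.39, 3.14, 3.14, 3.14, 3.14, 3.14].

### API

Orientations are given as a rotation vector (axis times angle).
In Python, from bench import r gives the robot as it stands. The module is installed in compiled form; this text tells all that it offers.
- The arm moves only by the tool step_arm, never from a script. Its argument "moves" is a list of rows, each an object of numbers: "rx", "ry", "rz": the turn, a rotation vector about the tool's x, y, z in degrees; "dx", "dy", "dz": the shift along the tool's x, y, z in mm; "gripper": the opening, from -1 (shut) to 1 (fully open). In form: [{"rx": .., "ry": .., "rz": .., "dx": .., "dy": .., "dz": .., "gripper": ..}, ...]. A call has 1 to 20 rows; each row shifts and turns the commanded pose from where the row before left it, along the tool's axes as they then stand; what a row does not reach is not made up. A row lasts 1/8 s, in which the tool goes at most 62.5 mm and 10.7 degrees, less where a joint would pass 70% of its speed; a pose out of reach is approached as far as the arm can. A call is refused whole if a number of a shift passes 62.5 or a number of a turn 10.7, either way. A call with a gripper value outside its range is refused whole. The fingers move at their own pace and stop on an object; "grip_force" is the grip in N (left out, the last holds). Time passes only in rows, so rows that do not move let the fingers close. It gives the time, the measured TCP pose, the force, the opening and the grip force at its end, in the units of the state.
- r.get_obs(): the state, without advancing time (a new reading comes with each control period).
- r.grab_frame(name): name is "scene" or "side" or "wrist"; returns the picture (400x640x3 uint8, blue, green, red); there is no depth.
- r.camera_info(name): a dict with "mtx" (3x3 intrinsics, pixels), "rvec" (rotation vector, rad) and "tvec" (3), from world to camera coordinates, as OpenCV has them. Camera axes: x right, y down, z forward; pixel columns grow to the right and rows downward; lengths in m; the calibration is good to about 2 mm. A picture is of the moment at which its call begins: read the wrist's pose just before it. camera_info takes no time and is no camera call; for the wrist camera it gives the pose at the moment of the call.
- r.hand_in(): hands the job in; it is judged then, once.
The state is a dict: "clock": time; "joints": joint angles; "qvel": joint speeds; "tau": joint torques, N m; "tcp_pos": TCP position; "orientation": TCP orientation; "contact_force": force on the tool from outside, world axes, zero at the start; "moment": the same for the moment, N m; "grip_width": finger opening in m; "gripper_force": force on a finger pad.
Only numpy, scipy, OpenCV 4.12 (cv2) and the standard library are available. Lean on these libraries where they do the work, as an engineer would, in place of code of your own. Each camera call takes 0.05 s, during which the arm holds its last target. There are 200 camera calls.

### The job

Make up the two kits from the stock on the desk. The grey insert with three pockets gets the small white-capped jar, the green label box and the dropper bottle; the grey insert with two pockets gets the large orange-capped jar and the blue blade case. Set each jar in a large round pocket, each box in a rectangular pocket and the bottle in the small round pocket, everything upright and flat on its pocket floor, and never tip a jar or the bottle over.

Things in the scene. Friction and masses are not known exactly. Their poses are not given: they have to be found in the camera images.
- large_jar_mid (a point): Large specimen jar, round, white body with orange screw cap, 61 mm diameter at the cap, 58 mm body, 62 mm high, standing upright on the desk like the rest of the stock. (The white desk lamp seen over the near side of the desk is only a picture, not solid; a black cable channel crosses the desk, standing 3 mm proud.) This point is on its axis, half-way up (31 mm above its foot); z up.
- small_jar_mid (a point): Small specimen jar, round, white body and white cap, 50 mm diameter at the cap (topmost 10 mm), 48 mm body, 55 mm high, standing upright. This point is on its axis, half-way up (27.5 mm above its foot); z up.
- dropper_mid (a point): Amber dropper bottle with black pipette top: round body 33 mm diameter up to about 62 mm height, then a 24 mm collar to 77 mm and a 13 mm rubber bulb; 102 mm high, standing upright. This point is on its axis, half-way up (51 mm above its foot); z up.
- blade_case_mid (a point): Small blue blade case, closed block 26 (x) x 38 (y) x 24 mm high (body 24 x 36). This point is its centre, 12 mm above its underside; z up.
- label_box_mid (a point): Small green label box, closed block 26 (x) x 52 (y) x 18 mm high. This point is its centre, 9 mm above its underside; z up.
- insert_three: Grey plastic kit insert, a flat block 88 (x) x 220 (y) mm on low rubber feet, its top 13.5 mm above the desk, fixed, with three pockets in a row along its y axis. Pockets are 6 mm deep (pocket floor 7.5 mm above the desk). Origin at the centre of its footprint, on the desk; z up. Pocket centres in its frame, mm: large round pocket, 74 diameter, at (0, +65); rectangular pocket, 44 (x) x 66 (y), at (0, -13); small round pocket, 48 diameter, at (0, -78).
- insert_two: Grey plastic kit insert, a flat block 88 (x) x 164 (y) mm on low rubber feet, its top 13.5 mm above the desk, fixed, with two pockets in a row along its y axis. Pockets are 6 mm deep (pocket floor 7.5 mm above the desk). Origin at the centre of its footprint, on the desk; z up. Pocket centres in its frame, mm: large round pocket, 74 diameter, at (0, +37); rectangular pocket, 44 (x) x 66 (y), at (0, -41).
There are look-alikes about, which are no part of the job. Of the things that look like the part that bears label_box_mid, take the one that is farthest from the robot's base at the start.

How it is judged:
By the outcome, as a careful person would: the job done as asked, in the order asked, and still so for the second after the job is handed in, with the robot touching nothing.
It also fails if it takes over 104 s, if anything falls off the work surface, if the arm or the gripper's body presses on something with over 40 N, if the wrist force passes 120 N, or if a joint passes its speed limit or range.

## Working session

There is one attempt and no reset: what is moved stays moved. The work goes in short steps, Python scripts to look and compute and a tool call to move; the robot and the scene stay as the last step left them, time stands still between calls to the robot, and variables do not carry over. Pictures are saved under pics/ and viewed, at most 14 in all, crops included, and the job is handed in when it is done.

Besides the shell and the picture viewer there is one more tool, called after "Emit:" as name(argument=value, ...) on one line, values as JSON. step_arm: Moves the arm, as the interface text tells. Its arguments: {"type":"object","properties":{"moves":{"type":"array","items":{"type":"object","properties":{"rx":{"type":"number"},"ry":{"type":"number"},"rz":{"type":"number"},"dx":{"type":"number"},"dy":{"type":"number"},"dz":{"type":"number"},"gripper":{"type":"number"}}}},"grip_force":{"type":"number"}},"required":["moves"]}

```bash
mkdir -p pics; python3 - <<'E'
from bench import r
import cv2
o=r.get_obs();print(o['clock'],o['tcp_pos'],o['orientation'],o['grip_width'],r.tcp_to_tips)
for n in("scene","side","wrist"):
    print(n,r.camera_info(n)); cv2.imwrite(f'pics/{n}0.png',r.grab_frame(n))
E
```

```text
0.0 [0.18042906 0.64986266 0.25232219] [-4.24030934e-01 -3.11275709e+00  2.88006046e-03] 0.08550228858532212 0.022
scene {'mtx': array([[519.96926358,   0.        , 311.64307252],
       [  0.        , 519.96926358, 197.89150625],
       [  0.        ,   0.        ,   1.        ]]), 'rvec': array([ 2.39141609,  0.41597529, -0.15381008]), 'tvec': array([-0.47178886, -0.13294474,  1.18541971])}
side {'mtx': array([[442.66450063,   0.        , 318.23299364],
       [  0.        , 442.66450063, 195.84958786],
       [  0.        ,   0.        ,   1.        ]]), 'rvec': array([ 0.45836313,  2.81440458, -1.03637659]), 'tvec': array([ 0.52717712, -0.05080849,  1.15151705])}
wrist {'mtx': array([[323.45555491,   0.        , 320.69853359],
       [  0.        , 323.45555491, 199.92895982],
       [  0.        ,   0.        ,   1.        ]]), 'rvec': array([-2.30636623, -1.75378279, -0.25846741]), 'tvec': array([-0.67495593, -0.03781375,  0.37958175])}
```

View pics/scene0.png

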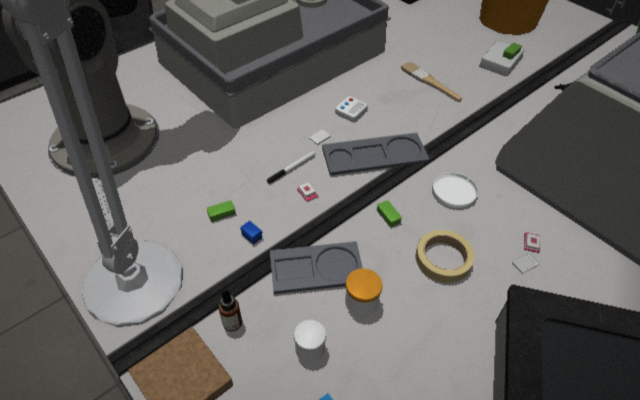

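View pics/side0.png

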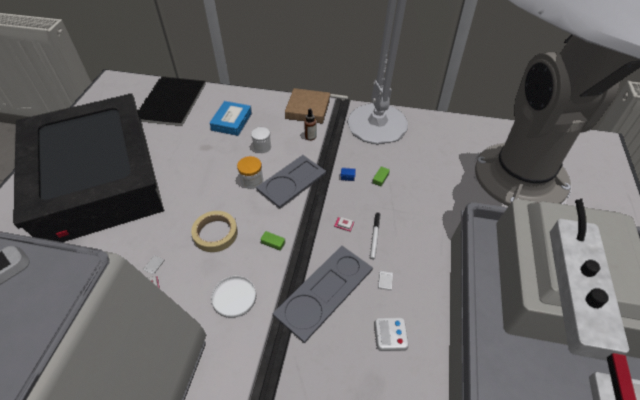

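```bash
cat > h.py <<'E'
import cv2,numpy as np
from bench import r
def ray(ci,uv,z):
    R=cv2.Rodrigues(ci['rvec'])[0]; c=-R.T@ci['tvec']
    d=R.T@np.linalg.inv(ci['mtx'])@[uv[0],uv[1],1]
    return c+d*(z-c[2])/d[2]
def proj(ci,p): return cv2.projectPoints(np.array(p,float).reshape(-1,3),ci['rvec'],ci['tvec'],ci['mtx'],None)[0].reshape(-1,2)
E
python3 - <<'E'
from h import *
s=r.camera_info('scene')
print(proj(s,[[0,0,0],[.18,.65,.25]]),proj(r.camera_info('side'),[[0,0,0],[.18,.65,.25]]))
for n,uv,z in [('gA',(221,210),.018),('gB',(389,211),.018),('gC',(512,50),.05),('blue',(252,230),.024),('lj',(364,285),.062),('sj',(311,334),.055),('drop',(227,297),.102),('i3',(376,153),.0135),('i2',(316,267),.0135)]:
    p=ray(s,uv,z);print(n,p.round(3),np.hypot(*p[:2]).round(3))
a=cv2.imread('pics/scene0.png')
cv2.imwrite('pics/c1.png',cv2.resize(a[170:370,200:467],None,fx=3,fy=3,interpolation=cv2.INTER_CUBIC))
b=cv2.resize(a[20:120,440:560],(480,400),interpolation=cv2.INTER_CUBIC)
w=cv2.resize(a[130:180,310:440],(780,300),interpolation=cv2.INTER_CUBIC)
c=np.zeros((600,800,3),np.uint8);c[:300,:360]=cv2.resize(b,(360,300));c[300:,:780]=w
cv2.imwrite('pics/c2.png',c)
E
```

```text
[[104.69889486 139.57699092]
 [280.03004408 -73.89289932]] [[520.88964925 176.31786133]
 [791.79391302 449.06912814]]
gA [ 0.351 -0.112  0.018] 0.369
gB [ 0.664 -0.002  0.018] 0.664
gC [0.833 0.604 0.05 ] 1.029
blue [ 0.432 -0.141  0.024] 0.454
lj [ 0.668 -0.209  0.062] 0.7
sj [ 0.614 -0.318  0.055] 0.691
drop [ 0.479 -0.326  0.102] 0.58
i3 [0.596 0.153 0.013] 0.615
i2 [ 0.571 -0.172  0.013] 0.596
```

View pics/c1.png

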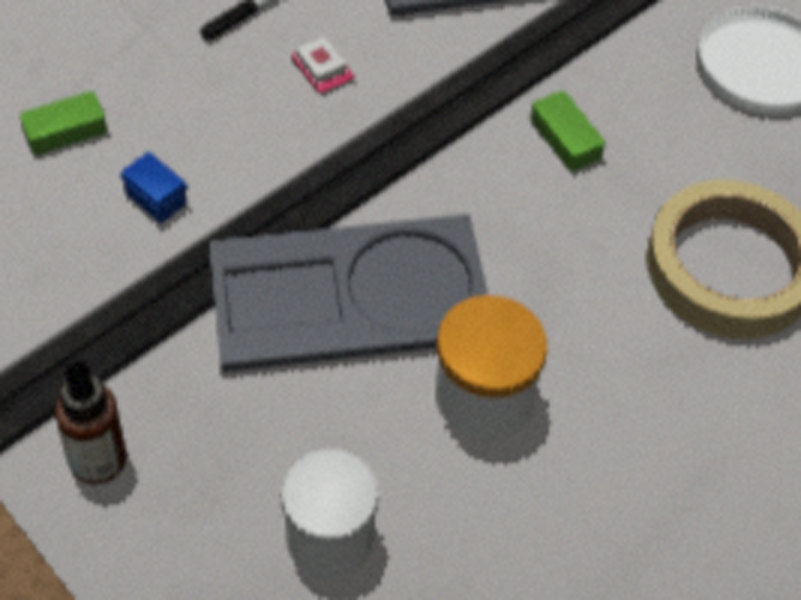

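View pics/c2.png

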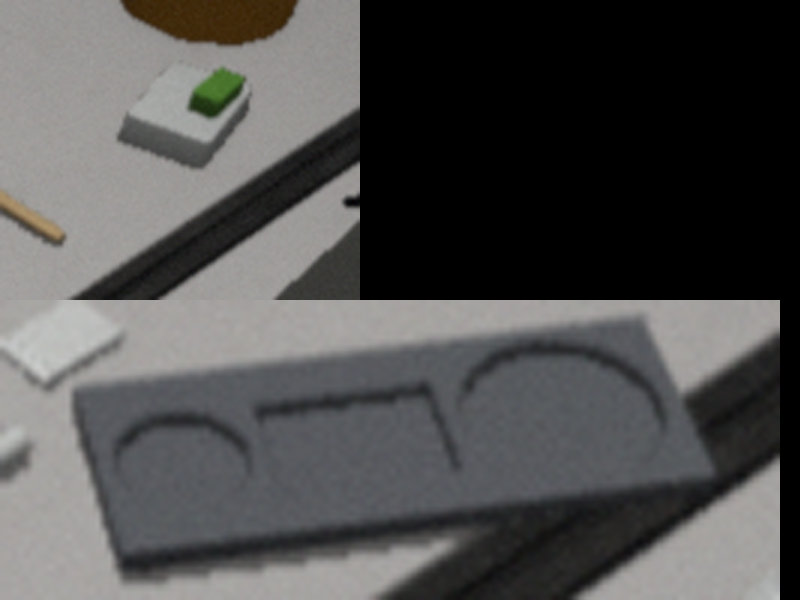

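View pics/wrist0.png

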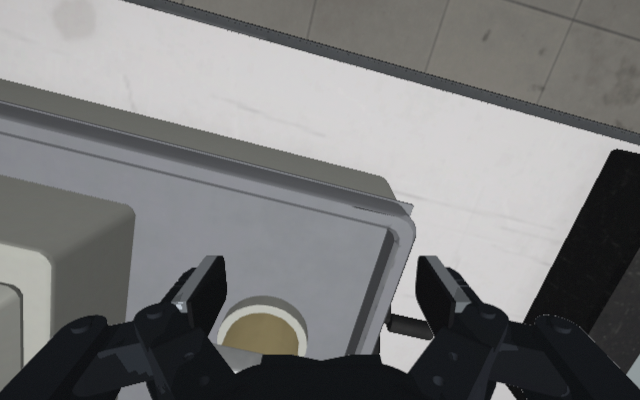

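```bash
python3 - <<'E'
from h import *
s=r.camera_info('scene')
def dims(c,z):
    P=[ray(s,u,z) for u in c]; print([p[:2].round(3).tolist() for p in P],[round(float(np.linalg.norm(P[i]-P[i-1]))*1000) for i in range(len(P))])
for z in(.018,.05): dims([(440+x/3,20+y/3) for x,y in [(191,95),(222,68),(246,75),(213,101)]],z)
k=lambda L:[(200+x/3,170+y/3) for x,y in L]
dims(k([(22,122),(97,93),(106,114),(31,137)]),.018)
dims(k([(532,103),(563,92),(603,145),(573,155)]),.018)
dims(k([(123,176),(150,154),(187,185),(160,207)]),.024)
dims(k([(212,241),(470,216),(488,328),(223,363)]),.0135)
dims([(310+x/6,130+(y-300)/6) for x,y in[(74,390),(642,317),(716,475),(125,555)]],.0135)
E
```

```text
[[0.817, 0.642], [0.839, 0.696], [0.86, 0.692], [0.836, 0.639]] [20, 58, 22, 58]
[[0.814, 0.589], [0.835, 0.64], [0.855, 0.636], [0.832, 0.586]] [19, 56, 21, 56]
[[0.327, -0.123], [0.362, -0.083], [0.376, -0.098], [0.338, -0.132]] [15, 53, 20, 51]
[[0.638, 0.007], [0.655, 0.023], [0.69, -0.013], [0.674, -0.027]] [50, 24, 50, 22]
[[0.411, -0.145], [0.419, -0.123], [0.452, -0.138], [0.443, -0.16]] [35, 24, 35, 23]
[[0.48, -0.166], [0.625, -0.093], [0.658, -0.169], [0.519, -0.244]] [88, 162, 82, 158]
[[0.477, 0.137], [0.667, 0.249], [0.71, 0.174], [0.522, 0.063]] [87, 220, 87, 218]
```

Emit:
step_arm(moves=[{"dz":-40},{"dx":-30,"dz":-40},{"dx":-50,"dz":-20},{"dx":-50},{"dx":-50},{"dx":-50},{"dx":-50},{"dx":-50},{"dx":-50},{"dx":-30},{}])

```text
invalid input at $.moves[0]: expected keys rx, ry, rz, dx, dy, dz, gripper
```

```bash
python3 - <<'E'
from h import *
o=r.get_obs();print(o['clock'],o['tcp_pos'],o['orientation'],o['joints'].round(2))
w=r.camera_info('wrist')
R=cv2.Rodrigues(w['rvec'])[0];print(-R.T@w['tvec'],R[2])
cv2.imwrite('pics/w1.png',r.grab_frame('wrist'))
E
```

```text
0.15 [0.18045781 0.64999839 0.25257735] [-4.24030995e-01 -3.11276510e+00  2.14510523e-03] [-1.41  0.48  0.02  1.56 -0.01  1.11 -0.08]
[0.10975836 0.67004956 0.37447362] [ 0.27804991 -0.07688094 -0.95748502]
```

View pics/w1.png

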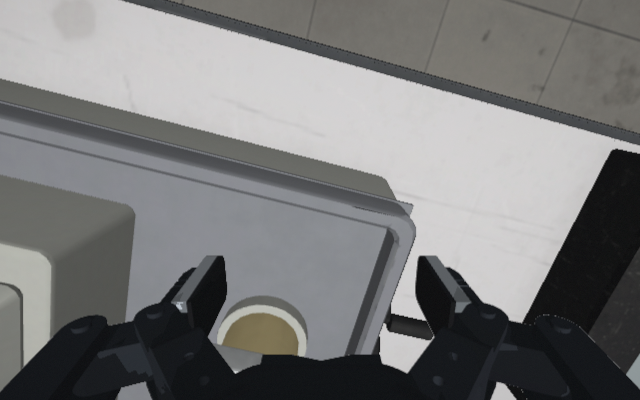

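Emit:
step_arm(moves=[{"rx":0,"ry":0,"rz":0,"dx":0,"dy":0,"dz":-40,"gripper":1},{"rx":0,"ry":0,"rz":0,"dx":-30,"dy":0,"dz":-40,"gripper":1},{"rx":0,"ry":0,"rz":0,"dx":-50,"dy":0,"dz":-20,"gripper":1},{"rx":0,"ry":0,"rz":0,"dx":-50,"dy":0,"dz":0,"gripper":1},{"rx":0,"ry":0,"rz":0,"dx":-50,"dy":0,"dz":0,"gripper":1},{"rx":0,"ry":0,"rz":0,"dx":-50,"dy":0,"dz":0,"gripper":1},{"rx":0,"ry":0,"rz":0,"dx":-50,"dy":0,"dz":0,"gripper":1},{"rx":0,"ry":0,"rz":0,"dx":-50,"dy":0,"dz":0,"gripper":1},{"rx":0,"ry":0,"rz":0,"dx":-50,"dy":0,"dz":0,"gripper":1},{"rx":0,"ry":0,"rz":0,"dx":-50,"dy":0,"dz":0,"gripper":1},{"rx":0,"ry":0,"rz":0,"dx":0,"dy":0,"dz":0,"gripper":1}])

```text
clock: 1.58
tcp_pos: [0.5998, 0.5311, 0.3516]
orientation: [0.435, 3.109, -0.006]
contact_force: [0.1, 0.8, 0.2]
grip_width: 0.0853
gripper_force: 0.0
```

```bash
python3 - <<'E'
from h import *
o=r.get_obs();print(o['clock'],o['tcp_pos'],o['orientation'],o['joints'].round(2))
w=r.camera_info('wrist')
print(proj(w,[.83,.6,.05]))
cv2.imwrite('pics/w2.png',r.grab_frame('wrist'))
s=r.camera_info('scene')
for h in (.02,.03,.04,.05,.06):
    b=ray(s,(440+120/3,20+137/3),0); print(h,b,proj(s,[b[0],b[1],h])-[440,20],np.array([128,112])/3)
E
```

```text
1.575 [0.59981068 0.53108753 0.35160641] [ 0.43529427  3.10925931 -0.00565103] [-0.88  0.66  0.14  1.05 -0.08  1.44  0.54]
[[407.02522661 294.10571512]]
0.02 [0.7664231  0.58362871 0.        ] [[41.87145443 39.18066242]] [42.66666667 37.33333333]
0.03 [0.7664231  0.58362871 0.        ] [[42.82273958 35.88374029]] [42.66666667 37.33333333]
0.04 [0.7664231  0.58362871 0.        ] [[43.78462789 32.55007017]] [42.66666667 37.33333333]
0.05 [0.7664231  0.58362871 0.        ] [[44.75729765 29.1790342 ]] [42.66666667 37.33333333]
0.06 [0.7664231  0.58362871 0.        ] [[45.74093114 25.77000062]] [42.66666667 37.33333333]
```

View pics/w2.png

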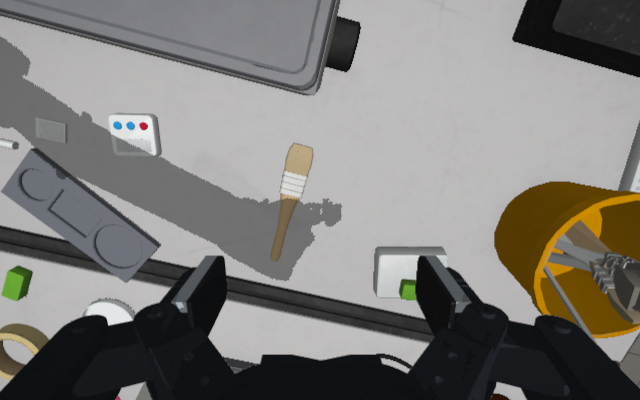

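Emit:
step_arm(moves=[{"rx":0,"ry":0,"rz":0,"dx":0,"dy":50,"dz":0,"gripper":1},{"rx":0,"ry":0,"rz":0,"dx":0,"dy":45,"dz":0,"gripper":1},{"rx":0,"ry":0,"rz":0,"dx":0,"dy":0,"dz":0,"gripper":1}])

```text
clock: 2.0
tcp_pos: [0.617, 0.6318, 0.3484]
orientation: [-0.414, -3.109, 0.003]
contact_force: [-0.5, -0.2, -1.3]
grip_width: 0.0853
gripper_force: 0.0
```

```bash
python3 - <<'E'
from h import *
o=r.get_obs();print(o['clock'],o['tcp_pos'],o['joints'].round(2))
a=r.grab_frame('wrist');np.save('w3.npy',a)
c=proj(r.camera_info('wrist'),[.834,.612,.045])[0].astype(int);print(c)
x0,y0=c-[60,45];cv2.imwrite('pics/w3.png',cv2.resize(a[y0:y0+90,x0:x0+120],None,fx=6,fy=6,interpolation=cv2.INTER_CUBIC))
g=cv2.cvtColor(r.grab_frame('scene'),cv2.COLOR_BGR2HSV)
for p in[(512,47),(389,209),(221,207)]:print(g[p[1]-1:p[1]+2,p[0]-1:p[0]+2].mean((0,1)))
E
```

```text
2.0 [0.61702515 0.63179853 0.34843208] [-0.91  0.86  0.14  0.69 -0.11  1.6   0.48]
[346 300]
[ 48.         156.66666667 121.44444444]
[ 47.77777778 156.11111111 149.        ]
[ 47.77777778 154.         153.44444444]
```

View pics/w3.png

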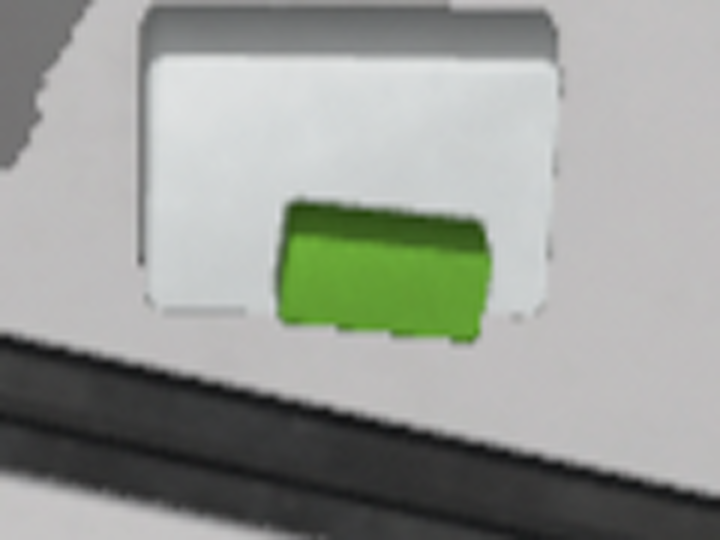

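```bash
python3 - <<'E'
from h import *
s=r.camera_info('scene');w=r.camera_info('wrist')
c=[(286+x/6,255+y/6) for x,y in[(285,235),(490,257),(475,340),(280,322)]]
for z in(.04,.048,.055):
    P=[ray(w,u,z) for u in c];print(z,np.mean(P,0).round(3),ray(s,(512.7,48.3),z).round(3),[p[:2].round(3).tolist() for p in P],[round(float(np.linalg.norm(P[i]-P[i-1]))*1000) for i in range(4)])
# white box: top near edge vs bottom edge
for h in(.025,.03,.035): print(h,ray(w,(286+340/6,255+55/6),h),ray(w,(286+340/6,255+5/6),0))
E
```

```text
0.04 [0.847 0.613 0.04 ] [0.835 0.629 0.04 ] [[0.825, 0.592], [0.845, 0.641], [0.868, 0.632], [0.849, 0.584]] [26, 53, 25, 51]
0.048 [0.841 0.613 0.048] [0.834 0.616 0.048] [[0.82, 0.593], [0.84, 0.642], [0.862, 0.632], [0.844, 0.586]] [25, 52, 25, 50]
0.055 [0.837 0.614 0.055] [0.833 0.604 0.055] [[0.815, 0.594], [0.835, 0.642], [0.857, 0.633], [0.839, 0.587]] [25, 51, 24, 49]
0.025 [0.78690004 0.61749063 0.025     ] [0.78570753 0.61948189 0.        ]
0.03 [0.78424383 0.61782872 0.03      ] [0.78570753 0.61948189 0.        ]
0.035 [0.78158761 0.61816682 0.035     ] [0.78570753 0.61948189 0.        ]
```

Emit:
step_arm(moves=[{"rx":0,"ry":0,"rz":0,"dx":-10,"dy":-40,"dz":-2,"gripper":1},{"rx":0,"ry":0,"rz":0,"dx":-10,"dy":-54,"dz":-2,"gripper":1},{"rx":0,"ry":0,"rz":0,"dx":-10,"dy":-54,"dz":-2,"gripper":1},{"rx":0,"ry":0,"rz":0,"dx":-10,"dy":-54,"dz":-2,"gripper":1},{"rx":0,"ry":0,"rz":0,"dx":-10,"dy":-54,"dz":-2,"gripper":1},{"rx":0,"ry":0,"rz":0,"dx":-10,"dy":-54,"dz":-2,"gripper":1},{"rx":0,"ry":0,"rz":0,"dx":-10,"dy":-54,"dz":-2,"gripper":1},{"rx":0,"ry":0,"rz":0,"dx":-10,"dy":-54,"dz":-2,"gripper":1},{"rx":0,"ry":0,"rz":0,"dx":-10,"dy":-54,"dz":-2,"gripper":1},{"rx":0,"ry":0,"rz":0,"dx":-10,"dy":-54,"dz":-2,"gripper":1},{"rx":0,"ry":0,"rz":0,"dx":-10,"dy":-54,"dz":-2,"gripper":1},{"rx":0,"ry":0,"rz":0,"dx":-10,"dy":-54,"dz":-2,"gripper":1},{"rx":0,"ry":0,"rz":0,"dx":-10,"dy":-54,"dz":-2,"gripper":1},{"rx":0,"ry":0,"rz":-9,"dx":0,"dy":-54,"dz":0,"gripper":1},{"rx":0,"ry":0,"rz":-9,"dx":0,"dy":0,"dz":0,"gripper":1},{"rx":0,"ry":0,"rz":-9,"dx":0,"dy":0,"dz":0,"gripper":1},{"rx":0,"ry":0,"rz":-9,"dx":0,"dy":0,"dz":0,"gripper":1},{"rx":0,"ry":0,"rz":-9,"dx":0,"dy":0,"dz":0,"gripper":1},{"rx":0,"ry":0,"rz":0,"dx":0,"dy":0,"dz":0,"gripper":1}])

```text
clock: 4.47
tcp_pos: [0.5458, -0.1232, 0.3804]
orientation: [-0.796, 3.037, 0.0]
contact_force: [0.7, -0.3, 0.2]
grip_width: 0.0854
gripper_force: 0.0
```

```bash
python3 - <<'E'
from h import *
o=r.get_obs();print(o['clock'],o['tcp_pos'],o['orientation'],o['joints'].round(2))
np.save('wci.npy',r.camera_info('wrist'),allow_pickle=True)
cv2.imwrite('pics/w4.png',r.grab_frame('wrist'))
E
```

```text
4.475 [ 0.54576018 -0.1232006   0.3804188 ] [-7.95605139e-01  3.03700258e+00  9.69288702e-05] [-0.12  0.19  0.27  1.68 -0.05  1.28  2.25]
```

View pics/w4.png

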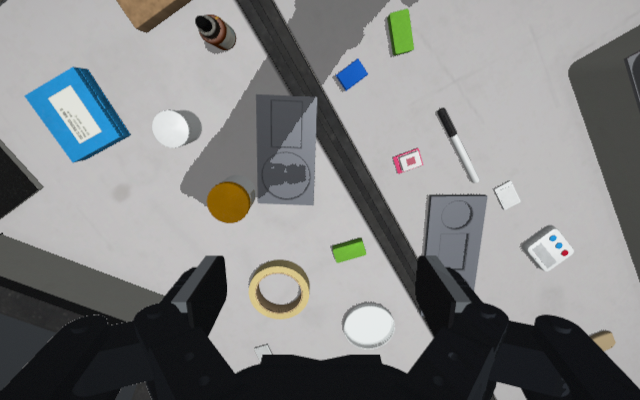

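```bash
python3 - <<'E'
import cv2
a=cv2.imread('pics/w4.png');cv2.imwrite('pics/c4.png',cv2.resize(a[0:270,140:500],None,fx=2.2,fy=2.2,interpolation=cv2.INTER_CUBIC))
E
```

```text
(no output)
```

View pics/c4.png

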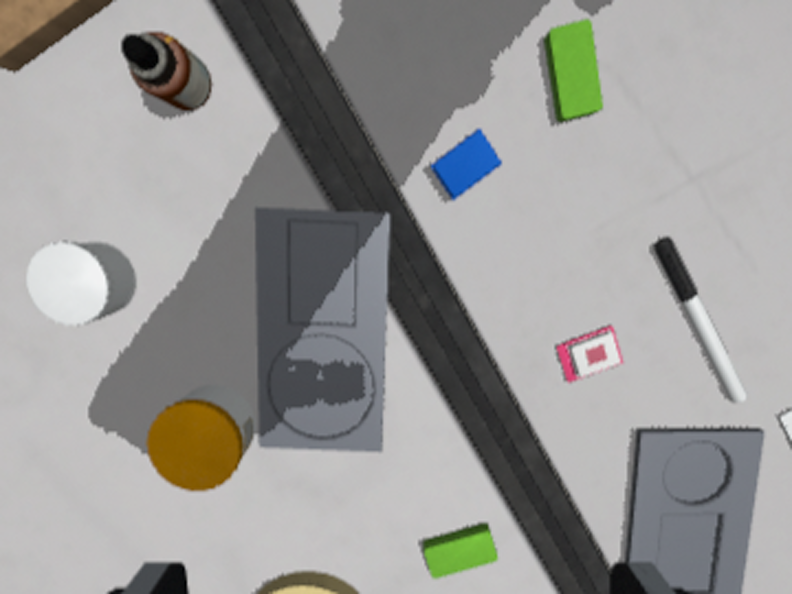

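```bash
python3 - <<'E'
from h import *
s=r.camera_info('scene');w=np.load('wci.npy',allow_pickle=True).item()
k=lambda L:[(140+x/2.2,y/2.2) for x,y in L]
q=lambda L:[(200+x/3,170+y/3) for x,y in L]
def m(n,z,L,S):
    P=[ray(w,u,z) for u in k(L)];Q=[ray(s,u,z) for u in S]
    print(n,np.mean(P,0).round(4),np.mean(Q,0).round(4))
    if len(P)>2:
        print('  ',[p[:2].round(3).tolist() for p in P],[round(float(np.degrees(np.arctan2(*(P[i]-P[i-1])[1::-1]))),1) for i in range(len(P))],[round(float(np.linalg.norm(P[i]-P[i-1]))*1000) for i in range(len(P))])
m('small',.055,[(67,283)],q([(331,492)]))
m('large',.062,[(195,444)],q([(492,342)]))
m('drop',.102,[(135,45)],q([(78,370)]))
m('blue',.024,[(432,168),(480,130),(501,160),(453,196)],q([(123,176),(150,154),(187,185),(160,207)]))
m('i2',.0135,[(257,208),(389,212),(383,451),(260,447)],q([(212,241),(470,216),(488,328),(223,363)]))
m('i2 round',.0105,[(321,386)],[])if 0 else None
m('i3 edge',.0135,[(638,429),(763,430)],[(310+74/6,130+90/6),(310+125/6,130+255/6)])
m('i3 small',.0105,[(698,472)],[(310+183/6,130+(448-300)/6)])
E
```

```text
small [ 0.6119 -0.3187  0.055 ] [ 0.6129 -0.3187  0.055 ]
large [ 0.665  -0.2059  0.062 ] [ 0.6675 -0.2075  0.062 ]
drop [ 0.4715 -0.3158  0.102 ] [ 0.475  -0.3209  0.102 ]
blue [ 0.4291 -0.1385  0.024 ] [ 0.431  -0.1414  0.024 ]
   [[0.442, -0.156], [0.408, -0.141], [0.417, -0.121], [0.45, -0.136]] [-111.4, 156.2, 67.8, -24.8] [22, 37, 22, 37]
i2 [ 0.5711 -0.1676  0.0135] [ 0.5702 -0.1679  0.0135]
   [[0.518, -0.243], [0.478, -0.167], [0.624, -0.091], [0.664, -0.169]] [-153.2, 117.7, 27.7, -62.6] [164, 86, 164, 89]
i3 edge [0.4982 0.0993 0.0135] [0.4994 0.1002 0.0135]
i3 small [0.5254 0.1187 0.0105] [0.5236 0.1246 0.0105]
```

Emit:
step_arm(moves=[{"rx":0,"ry":0,"rz":10,"dx":0,"dy":0,"dz":20,"gripper":1},{"rx":0,"ry":0,"rz":10,"dx":0,"dy":0,"dz":20,"gripper":1},{"rx":0,"ry":0,"rz":10,"dx":0,"dy":0,"dz":20,"gripper":1},{"rx":0,"ry":0,"rz":10,"dx":0,"dy":0,"dz":20,"gripper":1},{"rx":0,"ry":0,"rz":10,"dx":0,"dy":0,"dz":20,"gripper":1},{"rx":0,"ry":0,"rz":10,"dx":0,"dy":0,"dz":20,"gripper":1},{"rx":0,"ry":0,"rz":10,"dx":0,"dy":0,"dz":20,"gripper":1},{"rx":0,"ry":0,"rz":10,"dx":0,"dy":0,"dz":20,"gripper":1},{"rx":0,"ry":0,"rz":9.5,"dx":0,"dy":0,"dz":20,"gripper":1},{"rx":0,"ry":0,"rz":0,"dx":-40.5,"dy":-7.7,"dz":0,"gripper":1},{"rx":0,"ry":0,"rz":0,"dx":-40.5,"dy":-7.7,"dz":0,"gripper":1},{"rx":0,"ry":0,"rz":0,"dx":-40.5,"dy":-7.7,"dz":0,"gripper":1},{"rx":0,"ry":0,"rz":0,"dx":-40.5,"dy":-7.7,"dz":0,"gripper":1},{"rx":0,"ry":0,"rz":0,"dx":-40.5,"dy":-7.7,"dz":0,"gripper":1},{"rx":0,"ry":0,"rz":0,"dx":0,"dy":0,"dz":0,"gripper":1},{"rx":0,"ry":0,"rz":0,"dx":0,"dy":0,"dz":0,"gripper":1}])

```text
clock: 6.52
tcp_pos: [0.6146, -0.3168, 0.1994]
orientation: [-1.573, -2.719, -0.001]
contact_force: [0.9, 0.6, 0.1]
grip_width: 0.0855
gripper_force: 0.0
```

```bash
cat >> h.py <<'E'
from scipy.spatial.transform import Rotation as Rn
def go(x,y,z,yaw=None):
    "print tool-frame shift (mm) to a target at present orientation, then rz (deg) to bring tool y to yaw"
    o=r.get_obs();R=Rn.from_rotvec(o['orientation']).as_matrix()
    cy=np.degrees(np.arctan2(R[1,1],R[0,1]))
    print('t',round(o['clock'],2),'tcp',o['tcp_pos'].round(4),'yaw',cy.round(1),'tilt',np.degrees(np.arccos(-R[2,2])).round(1),'w',round(o['grip_width'],4),'j',o['joints'].round(2))
    print('shift',(R.T@(np.array([x,y,z])-o['tcp_pos'])*1000).round(1),'rz',None if yaw is None else round((cy-yaw+90)%180-90,1))
E
python3 -c "
from h import *
go(.612,-.3187,.042)"
```

```text
t 6.53 tcp [ 0.6146 -0.3168  0.1994] yaw 29.9 tilt 0.0 w 0.0855 j [ 0.06  0.59  0.48  1.59 -0.31  1.04  1.15]
shift [ -0.4  -3.3 157.4] rz None
```

Emit:
step_arm(grip_force=30, moves=[{"rx":0,"ry":0,"rz":0,"dx":0,"dy":-3.3,"dz":40,"gripper":1},{"rx":0,"ry":0,"rz":0,"dx":0,"dy":0,"dz":40,"gripper":1},{"rx":0,"ry":0,"rz":0,"dx":0,"dy":0,"dz":35,"gripper":1},{"rx":0,"ry":0,"rz":0,"dx":0,"dy":0,"dz":25,"gripper":1},{"rx":0,"ry":0,"rz":0,"dx":0,"dy":0,"dz":17,"gripper":1},{"rx":0,"ry":0,"rz":0,"dx":0,"dy":0,"dz":0,"gripper":1},{"rx":0,"ry":0,"rz":0,"dx":0,"dy":0,"dz":0,"gripper":-1},{"rx":0,"ry":0,"rz":0,"dx":0,"dy":0,"dz":0,"gripper":-1},{"rx":0,"ry":0,"rz":0,"dx":0,"dy":0,"dz":0,"gripper":-1},{"rx":0,"ry":0,"rz":0,"dx":0,"dy":0,"dz":0,"gripper":-1},{"rx":0,"ry":0,"rz":0,"dx":0,"dy":0,"dz":0,"gripper":-1},{"rx":0,"ry":0,"rz":0,"dx":0,"dy":0,"dz":0,"gripper":-1}])

```text
clock: 8.02
tcp_pos: [0.6128, -0.3195, 0.0438]
orientation: [1.57, 2.719, 0.001]
contact_force: [-1.1, 0.3, 6.1]
grip_width: 0.0487
gripper_force: 30.5
```

```bash
python3 -c "
from h import *
go(.650,.1885,.1)
print(r.get_obs()['gripper_force'])"
```

```text
t 8.03 tcp [ 0.6128 -0.3195  0.0438] yaw 30.0 tilt 0.1 w 0.0487 j [ 0.12  0.77  0.4   1.67 -0.39  0.78  1.23]
shift [421.4 286.1 -56.5] rz None
30.485633611679077
```

Emit:
step_arm(moves=[{"rx":0,"ry":0,"rz":0,"dx":0,"dy":0,"dz":-30,"gripper":-1},{"rx":0,"ry":0,"rz":0,"dx":0,"dy":0,"dz":-40,"gripper":-1},{"rx":0,"ry":0,"rz":0,"dx":10,"dy":7,"dz":-30,"gripper":-1},{"rx":0,"ry":0,"rz":0,"dx":30,"dy":20,"dz":-10,"gripper":-1},{"rx":0,"ry":0,"rz":0,"dx":42,"dy":28,"dz":0,"gripper":-1},{"rx":0,"ry":0,"rz":0,"dx":42,"dy":29,"dz":0,"gripper":-1},{"rx":0,"ry":0,"rz":0,"dx":42,"dy":29,"dz":0,"gripper":-1},{"rx":0,"ry":0,"rz":0,"dx":42,"dy":29,"dz":0,"gripper":-1},{"rx":0,"ry":0,"rz":0,"dx":42,"dy":29,"dz":0,"gripper":-1},{"rx":0,"ry":0,"rz":0,"dx":42,"dy":29,"dz":0,"gripper":-1},{"rx":0,"ry":0,"rz":0,"dx":42,"dy":29,"dz":0,"gripper":-1},{"rx":0,"ry":0,"rz":0,"dx":42,"dy":29,"dz":0,"gripper":-1},{"rx":0,"ry":0,"rz":0,"dx":30,"dy":20,"dz":0,"gripper":-1},{"rx":0,"ry":0,"rz":0,"dx":15,"dy":8,"dz":0,"gripper":-1},{"rx":0,"ry":0,"rz":0,"dx":0,"dy":0,"dz":0,"gripper":-1},{"rx":0,"ry":0,"rz":0,"dx":0,"dy":0,"dz":0,"gripper":-1}])

```text
clock: 10.02
tcp_pos: [0.6496, 0.1857, 0.1525]
orientation: [1.575, 2.717, -0.002]
contact_force: [0.2, 0.3, -0.7]
grip_width: 0.0495
gripper_force: 31.2
```

```bash
python3 -c "
from h import *
go(.650,.1885,.052)"
```

```text
t 10.03 tcp [0.6496 0.1857 0.1525] yaw 29.8 tilt 0.1 w 0.0495 j [-0.68  0.61  0.45  1.66 -0.31  0.94  0.41]
shift [  2.4   1.8 100.5] rz None
```

Emit:
step_arm(moves=[{"rx":0,"ry":0,"rz":0,"dx":2.4,"dy":1.8,"dz":30,"gripper":-1},{"rx":0,"ry":0,"rz":0,"dx":0,"dy":0,"dz":30,"gripper":-1},{"rx":0,"ry":0,"rz":0,"dx":0,"dy":0,"dz":20,"gripper":-1},{"rx":0,"ry":0,"rz":0,"dx":0,"dy":0,"dz":12,"gripper":-1},{"rx":0,"ry":0,"rz":0,"dx":0,"dy":0,"dz":6,"gripper":-1},{"rx":0,"ry":0,"rz":0,"dx":0,"dy":0,"dz":2,"gripper":-1},{"rx":0,"ry":0,"rz":0,"dx":0,"dy":0,"dz":0,"gripper":-1},{"rx":0,"ry":0,"rz":0,"dx":0,"dy":0,"dz":0,"gripper":-1}])

```text
clock: 11.02
tcp_pos: [0.6501, 0.1917, 0.053]
orientation: [1.571, 2.72, 0.001]
contact_force: [-1.0, 0.0, -0.6]
grip_width: 0.0493
gripper_force: 31.2
```

Emit:
step_arm(moves=[{"rx":0,"ry":0,"rz":0,"dx":-2,"dy":0,"dz":1,"gripper":-1},{"rx":0,"ry":0,"rz":0,"dx":0,"dy":0,"dz":0.5,"gripper":-1},{"rx":0,"ry":0,"rz":0,"dx":0,"dy":0,"dz":0,"gripper":-1}])

```text
clock: 11.4
tcp_pos: [0.651, 0.1895, 0.0513]
orientation: [1.571, 2.72, 0.001]
contact_force: [-1.3, -2.2, 3.5]
grip_width: 0.0488
gripper_force: 31.4
```

Emit:
step_arm(moves=[{"rx":0,"ry":0,"rz":0,"dx":0,"dy":0,"dz":0,"gripper":1},{"rx":0,"ry":0,"rz":0,"dx":0,"dy":0,"dz":0,"gripper":1},{"rx":0,"ry":0,"rz":0,"dx":0,"dy":0,"dz":0,"gripper":1},{"rx":0,"ry":0,"rz":0,"dx":0,"dy":0,"dz":-15,"gripper":1},{"rx":0,"ry":0,"rz":0,"dx":0,"dy":0,"dz":-35,"gripper":1},{"rx":0,"ry":0,"rz":0,"dx":0,"dy":0,"dz":-40,"gripper":1},{"rx":0,"ry":0,"rz":0,"dx":0,"dy":0,"dz":-40,"gripper":1},{"rx":0,"ry":0,"rz":0,"dx":40,"dy":35,"dz":-20,"gripper":1},{"rx":0,"ry":0,"rz":0,"dx":40,"dy":35,"dz":0,"gripper":1},{"rx":0,"ry":0,"rz":0,"dx":40,"dy":35,"dz":0,"gripper":1},{"rx":0,"ry":0,"rz":0,"dx":40,"dy":35,"dz":0,"gripper":1},{"rx":0,"ry":0,"rz":10,"dx":40,"dy":35,"dz":0,"gripper":1},{"rx":0,"ry":0,"rz":10,"dx":0,"dy":0,"dz":0,"gripper":1},{"rx":0,"ry":0,"rz":10,"dx":0,"dy":0,"dz":0,"gripper":1},{"rx":0,"ry":0,"rz":10,"dx":0,"dy":0,"dz":0,"gripper":1},{"rx":0,"ry":0,"rz":10,"dx":0,"dy":0,"dz":0,"gripper":1},{"rx":0,"ry":0,"rz":2,"dx":0,"dy":0,"dz":0,"gripper":1},{"rx":0,"ry":0,"rz":0,"dx":0,"dy":0,"dz":0,"gripper":1}])

```text
clock: 13.65
tcp_pos: [0.7024, 0.4505, 0.2013]
orientation: [2.602, 1.76, 0.001]
contact_force: [0.1, 1.3, -0.1]
grip_width: 0.0853
gripper_force: 0.0
```

```bash
python3 - <<'E'
from h import *
go(.839,.614,.13)
w=r.camera_info('wrist');a=r.grab_frame('wrist')
g=cv2.inRange(cv2.cvtColor(a,cv2.COLOR_BGR2HSV),(40,90,90),(58,255,255))
n,l,st,ce=cv2.connectedComponentsWithStats(g)
for i in range(1,n):
    if st[i,4]>60:
        (c,wh,an)=cv2.minAreaRect(np.argwhere(l==i)[:,::-1].astype(np.float32));B=cv2.boxPoints((c,wh,an))
        print(st[i],c,[ray(w,b,.048)[:2].round(4).tolist() for b in B],ray(w,c,.048).round(4))
cv2.imwrite('pics/w5.png',a)
# small jar white patch check: scene
s=r.camera_info('scene');f=r.grab_frame('scene');c=proj(s,[.65,.19,.03])[0].astype(int)
cv2.imwrite('pics/w5b.png',np.hstack([a[:,:400],cv2.resize(f[c[1]-50:c[1]+50,c[0]-50:c[0]+50],(400,400))]))
E
```

```text
t 13.65 tcp [0.7024 0.4505 0.2013] yaw -21.9 tilt 0.0 w 0.0853 j [-0.96  0.88  0.65  1.15 -0.51  1.27 -0.73]
shift [202.6  65.9  71.4] rz None
```

View pics/w5b.png

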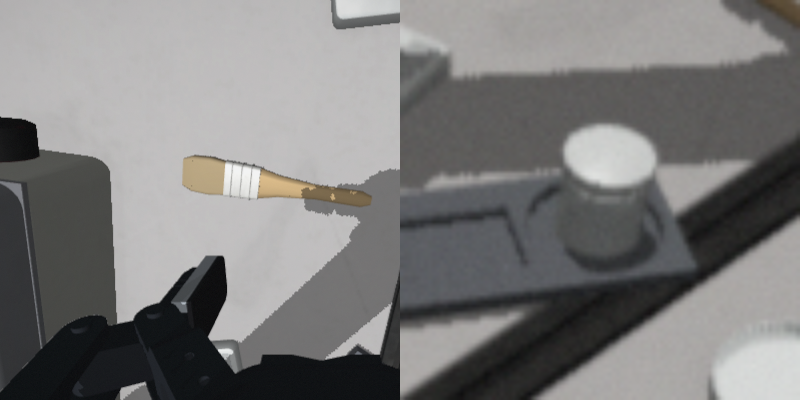

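Emit:
step_arm(moves=[{"rx":0,"ry":7.5,"rz":0,"dx":0,"dy":0,"dz":0,"gripper":1},{"rx":0,"ry":7.5,"rz":0,"dx":0,"dy":0,"dz":0,"gripper":1},{"rx":0,"ry":0,"rz":0,"dx":0,"dy":0,"dz":0,"gripper":1}])

```text
clock: 14.12
tcp_pos: [0.7026, 0.4469, 0.2013]
orientation: [-2.472, -1.661, -0.323]
contact_force: [-0.1, -0.4, 0.2]
grip_width: 0.0849
gripper_force: 0.0
```

```bash
python3 - <<'E'
from h import *
go(.839,.614,.13)
go(.839,.614,.057)
s=r.camera_info('scene')
print('bucket',ray(s,(512,31),0),ray(s,(482,20),0),ray(s,(545,10),0))
w=r.camera_info('wrist');a=r.grab_frame('wrist')
g=cv2.inRange(cv2.cvtColor(a,cv2.COLOR_BGR2HSV),(40,90,90),(58,255,255))
n,l,st,ce=cv2.connectedComponentsWithStats(g)
print(st[1:],ce[1:], proj(w,[.839,.614,.048]))
E
```

```text
t 14.12 tcp [0.7026 0.4469 0.2013] yaw -22.2 tilt 14.9 w 0.0849 j [-0.91  0.75  0.56  1.37 -0.65  0.98 -0.57]
shift [180.9  63.2 122. ] rz None
t 14.12 tcp [0.7026 0.4469 0.2013] yaw -22.2 tilt 14.9 w 0.0849 j [-0.91  0.75  0.56  1.37 -0.65  0.98 -0.57]
shift [162.1  63.2 192.5] rz None
bucket [0.82972049 0.78754895 0.        ] [0.74068215 0.8191138  0.        ] [0.91207039 0.94215747 0.        ]
[[373   0  29  30 867]] [[386.98385236  14.45098039]] [[392.63948022   1.32783892]]
```

Emit:
step_arm(moves=[{"rx":0,"ry":0,"rz":0,"dx":30,"dy":12,"dz":5,"gripper":1},{"rx":0,"ry":0,"rz":0,"dx":35,"dy":12,"dz":10,"gripper":1},{"rx":0,"ry":0,"rz":0,"dx":35,"dy":12,"dz":20,"gripper":1},{"rx":0,"ry":0,"rz":0,"dx":20,"dy":12,"dz":20,"gripper":1},{"rx":0,"ry":0,"rz":0,"dx":0,"dy":0,"dz":0,"gripper":1},{"rx":0,"ry":0,"rz":0,"dx":0,"dy":0,"dz":0,"gripper":1}])

```text
clock: 14.92
tcp_pos: [0.7953, 0.5538, 0.1785]
orientation: [-2.468, -1.667, -0.324]
contact_force: [-0.1, -0.6, 0.3]
grip_width: 0.0855
gripper_force: 0.0
```

```bash
python3 - <<'E'
from h import *
go(.839,.614,.057)
w=r.camera_info('wrist');a=r.grab_frame('wrist')
x,y=proj(w,[.839,.614,.048])[0].astype(int);print(x,y)
x0,y0=max(x-70,0),max(y-70,0);print(x0,y0)
cv2.imwrite('pics/w6.png',cv2.resize(a[y0:y0+120,x0:x0+140],None,fx=5,fy=5,interpolation=cv2.INTER_CUBIC))
g=cv2.inRange(cv2.cvtColor(a,cv2.COLOR_BGR2HSV),(40,90,90),(58,255,255))
n,l,st,ce=cv2.connectedComponentsWithStats(g);print(st[1:])
E
```

```text
t 14.93 tcp [0.7953 0.5538 0.1785] yaw -21.9 tilt 14.9 w 0.0855 j [-0.84  1.02  0.55  0.89 -0.68  1.15 -0.72]
shift [ 38.4  18.  136. ] rz None
342 151
272 81
[[ 322  118   31   63 1939]]
```

View pics/w6.png

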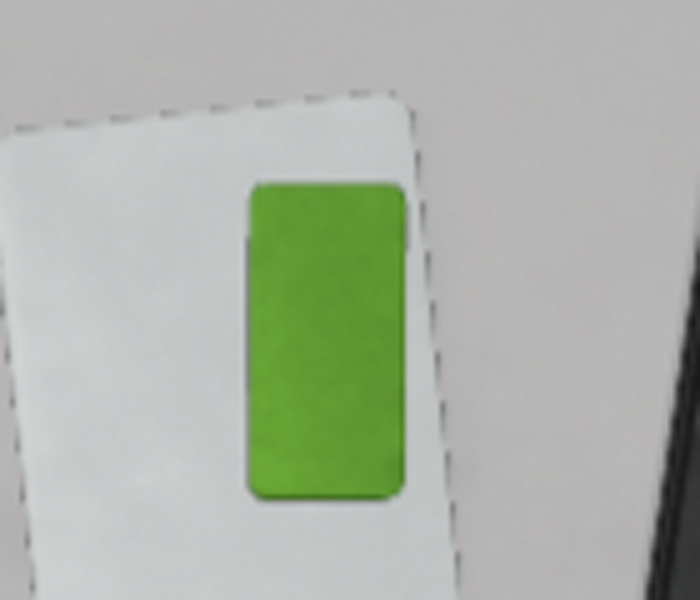

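```bash
python3 - <<'E'
from h import *
w=r.camera_info('wrist')
for z in(.044,.048,.052,.056):
    f=lambda u,v:ray(w,(272+u/5,81+v/5),z)
    print(z,f(326,340).round(4),np.linalg.norm(f(248,340)-f(405,340)),np.linalg.norm(f(326,184)-f(326,497)))
E
python3 -c "
from h import *
p=ray(r.camera_info('wrist'),(337.2,149),.048);go(p[0],p[1],.059)"
```

```text
0.044 [0.8363 0.6176 0.044 ] 0.026331549606567386 0.05227457046333489
0.048 [0.8359 0.6172 0.048 ] 0.025944857609987094 0.05150689220949613
0.052 [0.8356 0.6168 0.052 ] 0.02555816561340695 0.050739213955657315
0.056 [0.8352 0.6164 0.056 ] 0.025171473616826662 0.049971535701818504
t 14.97 tcp [0.7955 0.5534 0.1795] yaw -22.0 tilt 15.0 w 0.0856 j [-0.84  1.02  0.55  0.9  -0.68  1.15 -0.72]
shift [ 40.6  13.5 135.6] rz None
```

Emit:
step_arm(moves=[{"rx":0,"ry":0,"rz":0,"dx":20,"dy":8,"dz":30,"gripper":1},{"rx":0,"ry":0,"rz":0,"dx":15.4,"dy":5.5,"dz":35,"gripper":1},{"rx":0,"ry":0,"rz":0,"dx":0,"dy":0,"dz":30,"gripper":1},{"rx":0,"ry":0,"rz":0,"dx":0,"dy":0,"dz":20,"gripper":0.2},{"rx":0,"ry":0,"rz":0,"dx":0,"dy":0,"dz":0,"gripper":0.2},{"rx":0,"ry":0,"rz":0,"dx":0,"dy":0,"dz":0,"gripper":0.2}])

```text
clock: 15.72
tcp_pos: [0.8328, 0.6074, 0.0794]
orientation: [-2.469, -1.665, -0.329]
contact_force: [-0.0, -0.7, 0.9]
grip_width: 0.0512
gripper_force: 0.0
```

```bash
python3 - <<'E'
from h import *
go(.836,.617,.039)
E
```

```text
t 15.72 tcp [0.8328 0.6074 0.0794] yaw -22.0 tilt 15.1 w 0.0512 j [-0.8   1.23  0.54  0.65 -0.71  1.15 -0.8 ]
shift [-0.8 -0.7 41.6] rz None
```

Descend 22 more (leaving 19 mm to the box centre), then close.

Emit:
step_arm(grip_force=30, moves=[{"rx":0,"ry":0,"rz":0,"dx":0,"dy":0,"dz":12,"gripper":0.2},{"rx":0,"ry":0,"rz":0,"dx":0,"dy":0,"dz":8,"gripper":0.2},{"rx":0,"ry":0,"rz":0,"dx":0,"dy":0,"dz":2,"gripper":0.2},{"rx":0,"ry":0,"rz":0,"dx":0,"dy":0,"dz":0,"gripper":-1},{"rx":0,"ry":0,"rz":0,"dx":0,"dy":0,"dz":0,"gripper":-1},{"rx":0,"ry":0,"rz":0,"dx":0,"dy":0,"dz":0,"gripper":-1},{"rx":0,"ry":0,"rz":0,"dx":0,"dy":0,"dz":0,"gripper":-1},{"rx":0,"ry":0,"rz":0,"dx":0,"dy":0,"dz":0,"gripper":-1}])

```text
clock: 16.73
tcp_pos: [0.8343, 0.6126, 0.0557]
orientation: [-2.469, -1.665, -0.325]
contact_force: [0.3, -0.2, -0.3]
grip_width: 0.0
gripper_force: 0.0
```

```bash
python3 - <<'E'
from h import *
go(.836,.617,.039)
E
```

```text
t 16.73 tcp [0.8343 0.6126 0.0557] yaw -22.0 tilt 15.0 w 0.0 j [-0.8   1.27  0.54  0.63 -0.71  1.13 -0.8 ]
shift [ 0.2 -0.  17.3] rz None
```

```bash
python3 - <<'E'
from h import *
s=r.camera_info('scene');a=r.grab_frame('scene');b=cv2.imread('pics/scene0.png')
for im in(a,b):
    g=cv2.inRange(cv2.cvtColor(im,cv2.COLOR_BGR2HSV),(40,90,60),(58,255,255))
    n,l,st,ce=cv2.connectedComponentsWithStats(g);print([(st[i].tolist(),ce[i].round(1).tolist()) for i in range(1,n) if st[i,4]>15])
w=r.camera_info('wrist');f=r.grab_frame('wrist')
g=cv2.inRange(cv2.cvtColor(f,cv2.COLOR_BGR2HSV),(40,90,60),(58,255,255))
n,l,st,ce=cv2.connectedComponentsWithStats(g);print(st[1:],proj(w,[.836,.617,.048]))
cv2.imwrite('pics/w7.png',np.hstack([f[:,160:560],cv2.resize(a[0:110,440:550],(400,400))]))
E
```

```text
[([504, 48, 12, 7, 52], [509.5, 51.5]), ([207, 201, 28, 20, 317], [220.5, 209.3]), ([378, 201, 23, 26, 325], [388.7, 212.2])]
[([505, 43, 16, 12, 119], [512.5, 48.7]), ([207, 201, 28, 18, 297], [220.4, 208.9]), ([378, 201, 23, 22, 306], [388.9, 211.7])]
[[ 292  210   56   47 2314]] [[320.60749333 269.00654851]]
```

View pics/w7.png

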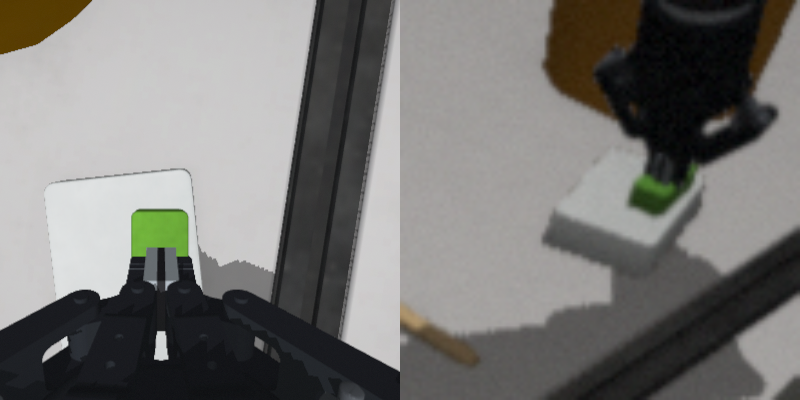

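```bash
python3 - <<'E'
from h import *
o=r.get_obs();R=Rn.from_rotvec(o['orientation']).as_matrix();w=r.camera_info('wrist')
for z in(-10,0,8,15,22,30):
    for x in (-11,0,11):
        print(z,x,proj(w,o['tcp_pos']+R@np.array([x,0,z])/1000).round(0),end=' ')
    print()
# green top corners seen (crop col+160): (131,210),(188,210)
for z in(.03,.04,.048,.055):
    A=ray(w,(291.5,212),z);B=ray(w,(348.5,212),z);print(z,A,B,np.linalg.norm(A-B))
E
```

```text
-10 -11 [[321. 321.]] -10 0 [[321. 298.]] -10 11 [[321. 273.]] 
0 -11 [[321. 307.]] 0 0 [[321. 284.]] 0 11 [[321. 261.]] 
8 -11 [[321. 296.]] 8 0 [[321. 275.]] 8 11 [[321. 253.]] 
15 -11 [[321. 288.]] 15 0 [[321. 267.]] 15 11 [[321. 246.]] 
22 -11 [[321. 280.]] 22 0 [[321. 260.]] 22 11 [[321. 240.]] 
30 -11 [[321. 272.]] 30 0 [[321. 253.]] 30 11 [[321. 233.]] 
0.03 [0.83157476 0.64518268 0.03      ] [0.85815936 0.63444081 0.03      ] 0.028672789991830518
0.04 [0.83266659 0.64546089 0.04      ] [0.85761482 0.63538022 0.04      ] 0.02690787927711931
0.048 [0.83354005 0.64568346 0.048     ] [0.85717918 0.63613175 0.048     ] 0.02549595070535037
0.055 [0.83430433 0.64587821 0.055     ] [0.856798   0.63678934 0.055     ] 0.02426051320505262
```

Emit:
step_arm(moves=[{"rx":0,"ry":0,"rz":0,"dx":0,"dy":0,"dz":-30,"gripper":-1},{"rx":0,"ry":0,"rz":0,"dx":0,"dy":0,"dz":-50,"gripper":1},{"rx":0,"ry":0,"rz":0,"dx":-20,"dy":0,"dz":-50,"gripper":1},{"rx":0,"ry":-7.5,"rz":0,"dx":-40,"dy":0,"dz":0,"gripper":1},{"rx":0,"ry":-7.5,"rz":0,"dx":-40,"dy":0,"dz":0,"gripper":1},{"rx":0,"ry":0,"rz":0,"dx":-50,"dy":0,"dz":0,"gripper":1},{"rx":0,"ry":0,"rz":-10,"dx":-50,"dy":0,"dz":0,"gripper":1},{"rx":0,"ry":0,"rz":-10,"dx":-45,"dy":0,"dz":0,"gripper":1},{"rx":0,"ry":0,"rz":-10,"dx":-45,"dy":0,"dz":0,"gripper":1},{"rx":0,"ry":0,"rz":-10,"dx":-45,"dy":0,"dz":0,"gripper":1},{"rx":0,"ry":0,"rz":-10,"dx":-45,"dy":0,"dz":0,"gripper":1},{"rx":0,"ry":0,"rz":-10,"dx":-45,"dy":0,"dz":0,"gripper":1},{"rx":0,"ry":0,"rz":-6,"dx":0,"dy":0,"dz":0,"gripper":1},{"rx":0,"ry":0,"rz":0,"dx":0,"dy":0,"dz":0,"gripper":1},{"rx":0,"ry":0,"rz":0,"dx":0,"dy":0,"dz":0,"gripper":1}])

```text
clock: 18.7
tcp_pos: [0.7776, 0.1836, 0.1603]
orientation: [-1.228, -2.891, -0.001]
contact_force: [-0.4, 0.5, -0.3]
grip_width: 0.0853
gripper_force: 0.0
```

```bash
cat >> h.py <<'E'
def col(name,lo,hi,z,mn=200):
    w=r.camera_info(name);a=r.grab_frame(name)
    g=cv2.inRange(cv2.cvtColor(a,cv2.COLOR_BGR2HSV),lo,hi)
    n,l,st,ce=cv2.connectedComponentsWithStats(g)
    for i in range(1,n):
        if st[i,4]>mn:
            c,wh,an=cv2.minAreaRect(np.argwhere(l==i)[:,::-1].astype(np.float32));B=cv2.boxPoints((c,wh,an))
            P=[ray(w,b,z) for b in B];e=[P[1]-P[0],P[2]-P[1]]
            print(st[i].tolist(),'ctr',ray(w,c,z).round(4),[(round(float(np.linalg.norm(v)),4),round(float(np.degrees(np.arctan2(v[1],v[0]))),1)) for v in e])
E
python3 - <<'E'
from h import *
go(.664,-.002,.15)
w=np.load('wci.npy',allow_pickle=True).item()
P=[ray(w,(140+x/2.2,y/2.2),.018) for x,y in[(423,550),(488,524),(497,550),(432,574)]];print(np.round(P,4),np.mean(P,0))
col('wrist',(40,90,60),(58,255,255),.018)
E
```

```text
t 18.7 tcp [0.7776 0.1836 0.1603] yaw 44.0 tilt 0.1 w 0.0853 j [-0.52  0.79  0.38  1.3  -0.3   1.11  0.66]
shift [ -54.8 -210.6   10.2] rz None
[[ 0.6755 -0.0276  0.018 ]
 [ 0.6338  0.0037  0.018 ]
 [ 0.6484  0.0205  0.018 ]
 [ 0.6894 -0.0118  0.018 ]] [ 0.66178209 -0.00378728  0.018     ]
[64, 220, 52, 60, 2296] ctr [0.6665 0.0039 0.018 ] [(0.038, 59.9), (0.0571, -41.7)]
```

Emit:
step_arm(moves=[{"rx":0,"ry":0,"rz":0,"dx":-13,"dy":-45,"dz":0,"gripper":1},{"rx":0,"ry":0,"rz":0,"dx":-14,"dy":-55,"dz":0,"gripper":1},{"rx":0,"ry":0,"rz":0,"dx":-14,"dy":-55,"dz":0,"gripper":1},{"rx":0,"ry":0,"rz":0,"dx":-13,"dy":-55,"dz":10,"gripper":1},{"rx":0,"ry":0,"rz":0,"dx":-40,"dy":0,"dz":0,"gripper":1},{"rx":0,"ry":0,"rz":0,"dx":0,"dy":0,"dz":0,"gripper":1},{"rx":0,"ry":0,"rz":0,"dx":0,"dy":0,"dz":0,"gripper":1}])

```text
clock: 19.62
tcp_pos: [0.6923, -0.0298, 0.1504]
orientation: [-1.226, -2.892, -0.001]
contact_force: [-0.2, -0.4, -0.8]
grip_width: 0.085
gripper_force: 0.0
```

```bash
python3 - <<'E'
from h import *
col('wrist',(40,90,110),(58,255,255),.018)
col('wrist',(40,90,60),(58,255,255),.018)
go(.6625,-.0025,.026)
E
```

```text
[301, 114, 35, 68, 2162] ctr [ 0.6637 -0.0019  0.018 ] [(0.0252, 46.0), (0.0521, -43.2)]
[301, 115, 35, 68, 2163] ctr [ 0.6638 -0.0018  0.018 ] [(0.0252, 46.9), (0.0519, -42.3)]
t 19.73 tcp [ 0.6921 -0.0292  0.1503] yaw 44.1 tilt 0.1 w 0.0854 j [-0.31  0.63  0.39  1.62 -0.28  0.95  0.95]
shift [ 39.7  -2.8 124.4] rz None
```

Emit:
step_arm(moves=[{"rx":0,"ry":0,"rz":-2.5,"dx":0,"dy":0,"dz":0,"gripper":0.3},{"rx":0,"ry":0,"rz":0,"dx":39,"dy":-1.5,"dz":10,"gripper":0.3},{"rx":0,"ry":0,"rz":0,"dx":0,"dy":0,"dz":40,"gripper":0.3},{"rx":0,"ry":0,"rz":0,"dx":0,"dy":0,"dz":40,"gripper":0.3},{"rx":0,"ry":0,"rz":0,"dx":0,"dy":0,"dz":20,"gripper":0.3},{"rx":0,"ry":0,"rz":0,"dx":0,"dy":0,"dz":8,"gripper":0.3},{"rx":0,"ry":0,"rz":0,"dx":0,"dy":0,"dz":4,"gripper":0.3},{"rx":0,"ry":0,"rz":0,"dx":0,"dy":0,"dz":0,"gripper":0.3},{"rx":0,"ry":0,"rz":0,"dx":0,"dy":0,"dz":0,"gripper":-1},{"rx":0,"ry":0,"rz":0,"dx":0,"dy":0,"dz":0,"gripper":-1},{"rx":0,"ry":0,"rz":0,"dx":0,"dy":0,"dz":0,"gripper":-1},{"rx":0,"ry":0,"rz":0,"dx":0,"dy":0,"dz":0,"gripper":-1},{"rx":0,"ry":0,"rz":0,"dx":0,"dy":0,"dz":0,"gripper":-1}])

```text
clock: 21.35
tcp_pos: [0.6635, -0.0056, 0.0294]
orientation: [1.164, 2.916, 0.001]
contact_force: [0.3, -0.4, 6.2]
grip_width: 0.0249
gripper_force: 30.8
```

```bash
python3 - <<'E'
from h import *
go(.5828,.1489,.10,-59.5)
E
```

```text
t 21.35 tcp [ 0.6635 -0.0056  0.0294] yaw 46.5 tilt 0.1 w 0.0249 j [-0.31  0.74  0.32  1.74 -0.33  0.71  1.  ]
shift [164.8  56.6 -70.7] rz -74.0
```

Emit:
step_arm(moves=[{"rx":0,"ry":0,"rz":0,"dx":0,"dy":0,"dz":-30,"gripper":-1},{"rx":0,"ry":0,"rz":0,"dx":0,"dy":0,"dz":-50,"gripper":-1},{"rx":0,"ry":0,"rz":0,"dx":40,"dy":14,"dz":0,"gripper":-1},{"rx":0,"ry":0,"rz":0,"dx":45,"dy":14,"dz":0,"gripper":-1},{"rx":0,"ry":0,"rz":0,"dx":45,"dy":14,"dz":0,"gripper":-1},{"rx":0,"ry":0,"rz":-10,"dx":34,"dy":16,"dz":0,"gripper":-1},{"rx":0,"ry":0,"rz":-10,"dx":0,"dy":0,"dz":0,"gripper":-1},{"rx":0,"ry":0,"rz":-10,"dx":0,"dy":0,"dz":0,"gripper":-1},{"rx":0,"ry":0,"rz":-10,"dx":0,"dy":0,"dz":0,"gripper":-1},{"rx":0,"ry":0,"rz":-10,"dx":0,"dy":0,"dz":0,"gripper":-1},{"rx":0,"ry":0,"rz":-10,"dx":0,"dy":0,"dz":0,"gripper":-1},{"rx":0,"ry":0,"rz":-10,"dx":0,"dy":0,"dz":0,"gripper":-1},{"rx":0,"ry":0,"rz":-4,"dx":0,"dy":0,"dz":0,"gripper":-1},{"rx":0,"ry":0,"rz":0,"dx":0,"dy":0,"dz":0,"gripper":-1},{"rx":0,"ry":0,"rz":0,"dx":0,"dy":0,"dz":0,"gripper":-1}])

```text
clock: 23.22
tcp_pos: [0.5837, 0.1493, 0.1083]
orientation: [0.823, -3.032, 0.0]
contact_force: [-0.9, 0.3, -0.4]
grip_width: 0.0252
gripper_force: 30.1
```

```bash
python3 - <<'E'
from h import *
go(.585,.1502,.038,120.5)
E
```

```text
t 23.23 tcp [0.5837 0.1493 0.1083] yaw 120.4 tilt 0.0 w 0.0252 j [-0.38  0.53  0.03  1.85 -0.03  0.76  1.77]
shift [-1.6  0.1 70.3] rz -0.1
```

Emit:
step_arm(moves=[{"rx":0,"ry":0,"rz":0,"dx":-1.6,"dy":0,"dz":30,"gripper":-1},{"rx":0,"ry":0,"rz":0,"dx":0,"dy":0,"dz":24,"gripper":-1},{"rx":0,"ry":0,"rz":0,"dx":0,"dy":0,"dz":10,"gripper":-1},{"rx":0,"ry":0,"rz":0,"dx":0,"dy":0,"dz":4,"gripper":-1},{"rx":0,"ry":0,"rz":0,"dx":0,"dy":0,"dz":0,"gripper":-1},{"rx":0,"ry":0,"rz":0,"dx":0,"dy":0,"dz":0,"gripper":-1}])

```text
clock: 23.98
tcp_pos: [0.5857, 0.1504, 0.0412]
orientation: [-0.825, 3.03, 0.0]
contact_force: [-0.3, -0.1, 0.3]
grip_width: 0.0248
gripper_force: 30.1
```

Emit:
step_arm(moves=[{"rx":0,"ry":0,"rz":0,"dx":0,"dy":0,"dz":2,"gripper":-1},{"rx":0,"ry":0,"rz":0,"dx":0,"dy":0,"dz":2,"gripper":-1},{"rx":0,"ry":0,"rz":0,"dx":0,"dy":0,"dz":0,"gripper":-1},{"rx":0,"ry":0,"rz":0,"dx":0,"dy":0,"dz":0,"gripper":-1}])

```text
clock: 24.48
tcp_pos: [0.5854, 0.1503, 0.0368]
orientation: [-0.826, 3.031, 0.0]
contact_force: [-0.9, -0.5, 4.9]
grip_width: 0.0252
gripper_force: 30.8
```

Emit:
step_arm(moves=[{"rx":0,"ry":0,"rz":0,"dx":0,"dy":0,"dz":0,"gripper":0.1},{"rx":0,"ry":0,"rz":0,"dx":0,"dy":0,"dz":0,"gripper":0.1},{"rx":0,"ry":0,"rz":0,"dx":0,"dy":0,"dz":-10,"gripper":0.1},{"rx":0,"ry":0,"rz":0,"dx":0,"dy":0,"dz":-30,"gripper":0.1},{"rx":0,"ry":0,"rz":0,"dx":0,"dy":0,"dz":-60,"gripper":1},{"rx":0,"ry":0,"rz":10,"dx":0,"dy":0,"dz":-60,"gripper":1},{"rx":0,"ry":0,"rz":10,"dx":0,"dy":0,"dz":-20,"gripper":1},{"rx":0,"ry":0,"rz":0,"dx":15,"dy":-40,"dz":0,"gripper":1},{"rx":0,"ry":0,"rz":0,"dx":16,"dy":-50,"dz":0,"gripper":1},{"rx":0,"ry":0,"rz":0,"dx":16,"dy":-50,"dz":0,"gripper":1},{"rx":0,"ry":0,"rz":0,"dx":16,"dy":-50,"dz":0,"gripper":1},{"rx":0,"ry":0,"rz":0,"dx":16,"dy":-50,"dz":0,"gripper":1},{"rx":0,"ry":0,"rz":0,"dx":16,"dy":-50,"dz":0,"gripper":1},{"rx":0,"ry":0,"rz":0,"dx":16,"dy":-50,"dz":0,"gripper":1},{"rx":0,"ry":0,"rz":0,"dx":16,"dy":-50,"dz":0,"gripper":1},{"rx":0,"ry":0,"rz":0,"dx":16,"dy":-50,"dz":0,"gripper":1},{"rx":0,"ry":0,"rz":0,"dx":11,"dy":-7,"dz":0,"gripper":1},{"rx":0,"ry":0,"rz":0,"dx":0,"dy":0,"dz":0,"gripper":1},{"rx":0,"ry":0,"rz":0,"dx":0,"dy":0,"dz":0,"gripper":1}])

```text
clock: 26.85
tcp_pos: [0.516, -0.3151, 0.2165]
orientation: [-0.291, 3.127, 0.002]
contact_force: [0.9, -0.5, -0.1]
grip_width: 0.0854
gripper_force: 0.0
```

```bash
python3 - <<'E'
from h import *
go(.474,-.318,.056,100)
w=r.camera_info('wrist');a=r.grab_frame('wrist');np.save('d.npy',a)
x,y=proj(w,[.474,.0-.318,.102])[0];print(x,y)
g=a.max(2);hsv=cv2.cvtColor(a,cv2.COLOR_BGR2HSV)
# dark blob (bulb) near
m=((g<60)*255).astype(np.uint8);m[250:]=0
n,l,st,ce=cv2.connectedComponentsWithStats(m)
for i in range(1,n):
    if st[i,4]>60: print('dark',st[i],ce[i],ray(w,ce[i],.1).round(4))
# amber
m=cv2.inRange(hsv,(2,90,30),(18,255,255))
n,l,st,ce=cv2.connectedComponentsWithStats(m)
for i in range(1,n):
    if st[i,4]>60: print('amber',st[i],ce[i],ray(w,ce[i],.062).round(4))
f=r.grab_frame('scene');c=proj(r.camera_info('scene'),[.585,.15,.02])[0].astype(int)
cv2.imwrite('pics/w8.png',np.hstack([a[:,120:520],cv2.resize(f[c[1]-50:c[1]+50,c[0]-40:c[0]+60],(400,400))]))
E
```

```text
t 26.85 tcp [ 0.516  -0.3151  0.2165] yaw 100.6 tilt 0.1 w 0.0854 j [ 0.23  0.41  0.28  1.78 -0.14  0.97  2.32]
shift [ 41.9   4.8 160.5] rz 0.6
326.58344578103424 147.52834961455378
dark [   0    0  146  236 2571] [ 76.01516919 102.79891093] [ 0.476  -0.4974  0.1   ]
dark [ 238    0  232  177 4533] [362.88374145  91.82704611] [ 0.4315 -0.3003  0.1   ]
dark [311 126  29  18  98] [324.02040816 131.28571429] [ 0.4631 -0.322   0.1   ]
dark [317 133  18  22 305] [325.3442623  143.12131148] [ 0.4713 -0.3194  0.1   ]
dark [ 471  167   77   83 1064] [506.86090226 212.19924812] [ 0.4976 -0.1701  0.1   ]
dark [476 196  43  54 354] [490.97175141 223.3079096 ] [ 0.5088 -0.1792  0.1   ]
amber [  114     0   178   166 17098] [202.29681834  76.34992397] [ 0.4418 -0.4246  0.062 ]
amber [307 119  37  39 370] [324.54054054 135.05135135] [ 0.4692 -0.3199  0.062 ]
```

View pics/w8.png

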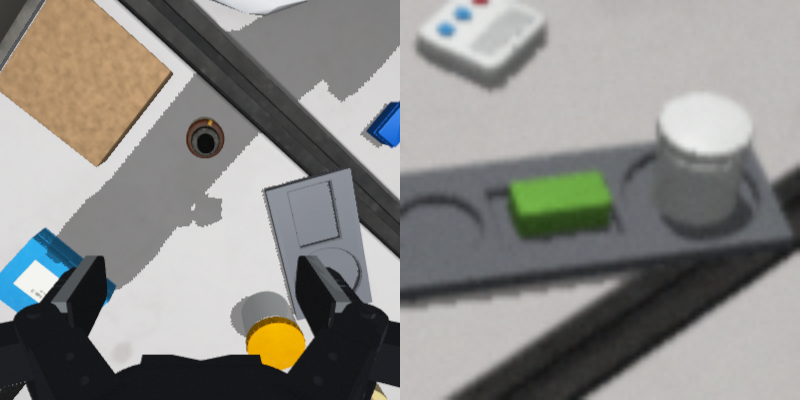

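Emit:
step_arm(moves=[{"rx":0,"ry":0,"rz":0,"dx":20,"dy":2,"dz":0,"gripper":1},{"rx":0,"ry":0,"rz":0,"dx":23.5,"dy":2.1,"dz":20,"gripper":1},{"rx":0,"ry":0,"rz":0,"dx":0,"dy":0,"dz":20,"gripper":1},{"rx":0,"ry":0,"rz":0,"dx":0,"dy":0,"dz":0,"gripper":1},{"rx":0,"ry":0,"rz":0,"dx":0,"dy":0,"dz":0,"gripper":1}])

```text
clock: 27.58
tcp_pos: [0.4726, -0.3208, 0.1771]
orientation: [-0.289, 3.127, -0.001]
contact_force: [0.1, 0.3, -0.2]
grip_width: 0.0854
gripper_force: 0.0
```

```bash
python3 - <<'E'
from h import *
go(.4725,-.319,.058,100)
E
```

```text
t 27.57 tcp [ 0.4726 -0.3208  0.1771] yaw 100.6 tilt 0.1 w 0.0854 j [ 0.27  0.4   0.28  1.9  -0.14  0.86  2.37]
shift [ -0.2   1.8 119.1] rz 0.6
```

Emit:
step_arm(grip_force=30, moves=[{"rx":0,"ry":0,"rz":0,"dx":0,"dy":1.8,"dz":35,"gripper":1},{"rx":0,"ry":0,"rz":0,"dx":0,"dy":0,"dz":35,"gripper":1},{"rx":0,"ry":0,"rz":0,"dx":0,"dy":0,"dz":30,"gripper":1},{"rx":0,"ry":0,"rz":0,"dx":0,"dy":0,"dz":14,"gripper":1},{"rx":0,"ry":0,"rz":0,"dx":0,"dy":0,"dz":3,"gripper":1},{"rx":0,"ry":0,"rz":0,"dx":0,"dy":0,"dz":0,"gripper":1},{"rx":0,"ry":0,"rz":0,"dx":0,"dy":0,"dz":0,"gripper":-0.1},{"rx":0,"ry":0,"rz":0,"dx":0,"dy":0,"dz":0,"gripper":-0.1},{"rx":0,"ry":0,"rz":0,"dx":0,"dy":0,"dz":0,"gripper":-1},{"rx":0,"ry":0,"rz":0,"dx":0,"dy":0,"dz":0,"gripper":-1},{"rx":0,"ry":0,"rz":0,"dx":0,"dy":0,"dz":0,"gripper":-1},{"rx":0,"ry":0,"rz":0,"dx":0,"dy":0,"dz":0,"gripper":-1}])

```text
clock: 29.08
tcp_pos: [0.4715, -0.3197, 0.0598]
orientation: [-0.287, 3.128, -0.0]
contact_force: [-0.9, 0.7, 6.0]
grip_width: 0.0308
gripper_force: 29.6
```

```bash
python3 - <<'E'
from h import *
go(.5268,.1159,.15,120.5)
E
```

```text
t 29.07 tcp [ 0.4715 -0.3197  0.0598] yaw 100.5 tilt 0.0 w 0.0308 j [ 0.31  0.57  0.23  1.96 -0.21  0.63  2.43]
shift [-133.7  418.2  -90.2] rz -20.0
```

Emit:
step_arm(moves=[{"rx":0,"ry":0,"rz":0,"dx":0,"dy":0,"dz":-20,"gripper":-1},{"rx":0,"ry":0,"rz":0,"dx":0,"dy":0,"dz":-35,"gripper":-1},{"rx":0,"ry":0,"rz":0,"dx":0,"dy":0,"dz":-35,"gripper":-1},{"rx":0,"ry":0,"rz":0,"dx":-5,"dy":16,"dz":0,"gripper":-1},{"rx":0,"ry":0,"rz":0,"dx":-10,"dy":30,"dz":0,"gripper":-1},{"rx":0,"ry":0,"rz":0,"dx":-14,"dy":45,"dz":0,"gripper":-1},{"rx":0,"ry":0,"rz":0,"dx":-14,"dy":45,"dz":0,"gripper":-1},{"rx":0,"ry":0,"rz":0,"dx":-14,"dy":45,"dz":0,"gripper":-1},{"rx":0,"ry":0,"rz":0,"dx":-14,"dy":45,"dz":0,"gripper":-1},{"rx":0,"ry":0,"rz":0,"dx":-14,"dy":45,"dz":0,"gripper":-1},{"rx":0,"ry":0,"rz":0,"dx":-14,"dy":45,"dz":0,"gripper":-1},{"rx":0,"ry":0,"rz":0,"dx":-14,"dy":45,"dz":0,"gripper":-1},{"rx":0,"ry":0,"rz":0,"dx":-12,"dy":35,"dz":0,"gripper":-1},{"rx":0,"ry":0,"rz":0,"dx":-9,"dy":22,"dz":0,"gripper":-1},{"rx":0,"ry":0,"rz":-10,"dx":0,"dy":0,"dz":0,"gripper":-1},{"rx":0,"ry":0,"rz":-10,"dx":0,"dy":0,"dz":0,"gripper":-1},{"rx":0,"ry":0,"rz":0,"dx":0,"dy":0,"dz":0,"gripper":-1},{"rx":0,"ry":0,"rz":0,"dx":0,"dy":0,"dz":0,"gripper":-1}])

```text
clock: 31.32
tcp_pos: [0.5263, 0.116, 0.1488]
orientation: [0.821, -3.031, -0.0]
contact_force: [-0.8, -0.5, -1.4]
grip_width: 0.0306
gripper_force: 30.1
```

```bash
python3 - <<'E'
from h import *
go(.5268,.1159,.069,120.5)
E
```

```text
t 31.32 tcp [0.5263 0.116  0.1488] yaw 120.3 tilt 0.1 w 0.0306 j [-0.4   0.38  0.09  1.98 -0.05  0.78  1.81]
shift [-0.4 -0.3 79.8] rz -0.2
```

Emit:
step_arm(moves=[{"rx":0,"ry":0,"rz":0,"dx":0,"dy":0,"dz":30,"gripper":-1},{"rx":0,"ry":0,"rz":0,"dx":0,"dy":0,"dz":25,"gripper":-1},{"rx":0,"ry":0,"rz":0,"dx":0,"dy":0,"dz":14,"gripper":-1},{"rx":0,"ry":0,"rz":0,"dx":0,"dy":0,"dz":8,"gripper":-1},{"rx":0,"ry":0,"rz":0,"dx":0,"dy":0,"dz":2,"gripper":-1},{"rx":0,"ry":0,"rz":0,"dx":0,"dy":0,"dz":0,"gripper":-1},{"rx":0,"ry":0,"rz":0,"dx":0,"dy":0,"dz":0,"gripper":-1}])

```text
clock: 32.2
tcp_pos: [0.5274, 0.1161, 0.071]
orientation: [-0.825, 3.03, 0.0]
contact_force: [0.1, 0.0, 0.1]
grip_width: 0.031
gripper_force: 30.1
```

Emit:
step_arm(moves=[{"rx":0,"ry":0,"rz":0,"dx":0,"dy":0,"dz":2,"gripper":-1},{"rx":0,"ry":0,"rz":0,"dx":0,"dy":0,"dz":2,"gripper":-1},{"rx":0,"ry":0,"rz":0,"dx":0,"dy":0,"dz":0,"gripper":-1},{"rx":0,"ry":0,"rz":0,"dx":0,"dy":0,"dz":0,"gripper":-1}])

```text
clock: 32.7
tcp_pos: [0.5274, 0.116, 0.0673]
orientation: [-0.825, 3.03, 0.0]
contact_force: [-2.5, -0.2, 9.8]
grip_width: 0.0311
gripper_force: 31.0
```

Emit:
step_arm(moves=[{"rx":0,"ry":0,"rz":0,"dx":0,"dy":0,"dz":-0.7,"gripper":-1},{"rx":0,"ry":0,"rz":0,"dx":0,"dy":0,"dz":0,"gripper":0.6},{"rx":0,"ry":0,"rz":0,"dx":0,"dy":0,"dz":0,"gripper":0.6},{"rx":0,"ry":0,"rz":0,"dx":0,"dy":0,"dz":0,"gripper":0.6},{"rx":0,"ry":0,"rz":0,"dx":0,"dy":0,"dz":-20,"gripper":0.6},{"rx":0,"ry":0,"rz":0,"dx":0,"dy":0,"dz":-40,"gripper":0.6},{"rx":0,"ry":0,"rz":0,"dx":0,"dy":0,"dz":-50,"gripper":1},{"rx":0,"ry":0,"rz":0,"dx":0,"dy":0,"dz":-35,"gripper":1},{"rx":0,"ry":0,"rz":0,"dx":5,"dy":-45,"dz":0,"gripper":1},{"rx":0,"ry":0,"rz":0,"dx":5,"dy":-50,"dz":0,"gripper":1},{"rx":0,"ry":0,"rz":0,"dx":5,"dy":-50,"dz":0,"gripper":1},{"rx":0,"ry":0,"rz":0,"dx":6,"dy":-50,"dz":0,"gripper":1},{"rx":0,"ry":0,"rz":0,"dx":6,"dy":-50,"dz":0,"gripper":1},{"rx":0,"ry":0,"rz":0,"dx":6,"dy":-50,"dz":0,"gripper":1},{"rx":0,"ry":0,"rz":0,"dx":6,"dy":-50,"dz":0,"gripper":1},{"rx":0,"ry":0,"rz":0,"dx":5,"dy":-44,"dz":0,"gripper":1},{"rx":0,"ry":0,"rz":10,"dx":0,"dy":0,"dz":0,"gripper":1},{"rx":0,"ry":0,"rz":10,"dx":0,"dy":0,"dz":0,"gripper":1}])

```text
clock: 34.95
tcp_pos: [0.6861, -0.2426, 0.2113]
orientation: [0.276, -3.129, -0.0]
contact_force: [-0.4, 0.1, 0.6]
grip_width: 0.0856
gripper_force: 0.0
```

Emit:
step_arm(moves=[{"rx":0,"ry":0,"rz":10,"dx":0,"dy":0,"dz":0,"gripper":1},{"rx":0,"ry":0,"rz":10,"dx":0,"dy":0,"dz":0,"gripper":1},{"rx":0,"ry":0,"rz":10,"dx":0,"dy":0,"dz":0,"gripper":1},{"rx":0,"ry":0,"rz":10,"dx":0,"dy":0,"dz":0,"gripper":1},{"rx":0,"ry":0,"rz":10,"dx":0,"dy":0,"dz":0,"gripper":1},{"rx":0,"ry":0,"rz":10,"dx":0,"dy":0,"dz":0,"gripper":1},{"rx":0,"ry":0,"rz":10,"dx":0,"dy":0,"dz":0,"gripper":1},{"rx":0,"ry":0,"rz":2,"dx":0,"dy":0,"dz":0,"gripper":1},{"rx":0,"ry":0,"rz":0,"dx":0,"dy":0,"dz":0,"gripper":1},{"rx":0,"ry":0,"rz":0,"dx":0,"dy":0,"dz":0,"gripper":1}])

```text
clock: 36.2
tcp_pos: [0.6863, -0.2417, 0.212]
orientation: [-1.604, -2.701, -0.0]
contact_force: [-0.7, 0.0, -0.2]
grip_width: 0.0856
gripper_force: 0.0
```

```bash
python3 - <<'E'
from h import *
go(.666,-.207,.045,28)
col('wrist',(8,120,90),(25,255,255),.062)
# bottle check in scene: bright-dark mask near expected projected positions
s=r.camera_info('scene');f=r.grab_frame('scene');b=cv2.imread('pics/scene0.png')
for z in(.0075,.04,.0695,.1):
    p=proj(s,[.5268,.1159,z])[0];print(z,p.round(1))
d=cv2.absdiff(f,b).max(2);x,y=proj(s,[.5268,.1159,.05])[0].astype(int)
m=((d[y-40:y+30,x-25:x+25]>35)*255).astype(np.uint8)
n,l,st,ce=cv2.connectedComponentsWithStats(m);print(x-25,y-40,[(st[i].tolist(),ce[i]) for i in range(1,n) if st[i,4]>40])
for row in m[::2]: print(''.join('#' if v else '.' for v in row))
E
```

```text
t 36.2 tcp [ 0.6863 -0.2417  0.212 ] yaw 28.6 tilt 0.0 w 0.0856 j [-0.11  0.66  0.59  1.48 -0.39  1.12  1.05]
shift [ 40.1  -1.2 167. ] rz 0.6
[284, 108, 73, 73, 4072] ctr [ 0.6669 -0.2058  0.062 ] [(0.0591, 102.7), (0.0581, 15.1)]
0.0075 [340.6 158.6]
0.04 [341.3 147.7]
0.0695 [341.9 137.4]
0.1 [342.6 126.3]
316 104 [([0, 5, 14, 32, 153], array([ 4.80392157, 23.65359477])), ([46, 8, 4, 34, 79], array([48.12658228, 27.69620253])), ([35, 14, 12, 22, 67], array([41.26865672, 25.10447761])), ([14, 18, 21, 24, 282], array([25.5106383 , 31.06382979])), ([0, 41, 8, 16, 43], array([ 3.13953488, 49.34883721])), ([42, 41, 8, 24, 120], array([45.65      , 53.64166667])), ([19, 51, 15, 9, 51], array([26.8627451 , 56.25490196]))]
..........#....#.....#......#....#......#....#####
##........##.#.##....#.......#.......#....###.####
...#..#.....#...#..##...#...#......##.#.#.#.....##
..#.....#.....#....................####...........
#..#.#.#.#.##..#.#.........#.....###..#..........#
#####..........#....................#...#........#
.#...#.............#.............................#
###...#........
[... 712 characters left out ...]
......##.....................##......
#.#.#..............###....................##......
.#.###................########............##.#####
....#..........................#..........##..####
..##.......................................#..####
##...#.........................##...........##.###
.#.##.##...........#............#..........###..##
.....#.............####.....######.........####...
....#.##..............##########...........#####.#
.#.......#.................................#######
......#.#..................................#######
.#..#.##....................................###...
.....#..##........................................
.....#....#.................................######
```

Emit:
step_arm(grip_force=35, moves=[{"rx":0,"ry":0,"rz":0,"dx":20,"dy":0,"dz":10,"gripper":1},{"rx":0,"ry":0,"rz":0,"dx":20.7,"dy":0,"dz":40,"gripper":1},{"rx":0,"ry":0,"rz":0,"dx":0,"dy":0,"dz":40,"gripper":1},{"rx":0,"ry":0,"rz":0,"dx":0,"dy":0,"dz":10,"gripper":1},{"rx":0,"ry":0,"rz":0,"dx":0,"dy":0,"dz":0,"gripper":1},{"rx":0,"ry":0,"rz":0,"dx":0,"dy":0,"dz":0,"gripper":1}])

```text
clock: 37.05
tcp_pos: [0.668, -0.2069, 0.114]
orientation: [1.606, 2.697, 0.001]
contact_force: [0.1, -0.3, 0.2]
grip_width: 0.085
gripper_force: 0.0
```

```bash
python3 - <<'E'
from h import *
go(.6669,-.2058,.044,28)
E
```

```text
t 37.05 tcp [ 0.668  -0.2069  0.114 ] yaw 28.5 tilt 0.2 w 0.085 j [-0.14  0.72  0.54  1.63 -0.44  0.92  1.06]
shift [ 1.6 -0.6 70. ] rz 0.5
```

Emit:
step_arm(moves=[{"rx":0,"ry":0,"rz":0,"dx":0.8,"dy":-0.4,"dz":30,"gripper":1},{"rx":0,"ry":0,"rz":0,"dx":0,"dy":0,"dz":25,"gripper":1},{"rx":0,"ry":0,"rz":0,"dx":0,"dy":0,"dz":14,"gripper":1},{"rx":0,"ry":0,"rz":0,"dx":0,"dy":0,"dz":2,"gripper":1},{"rx":0,"ry":0,"rz":0,"dx":0,"dy":0,"dz":0,"gripper":1},{"rx":0,"ry":0,"rz":0,"dx":0,"dy":0,"dz":0,"gripper":-1},{"rx":0,"ry":0,"rz":0,"dx":0,"dy":0,"dz":0,"gripper":-1},{"rx":0,"ry":0,"rz":0,"dx":0,"dy":0,"dz":0,"gripper":-1},{"rx":0,"ry":0,"rz":0,"dx":0,"dy":0,"dz":0,"gripper":-1},{"rx":0,"ry":0,"rz":0,"dx":0,"dy":0,"dz":0,"gripper":-1}])

```text
clock: 38.3
tcp_pos: [0.6668, -0.2056, 0.0422]
orientation: [1.606, 2.698, 0.001]
contact_force: [-1.0, -0.2, 5.6]
grip_width: 0.0594
gripper_force: 37.0
```

```bash
python3 - <<'E'
from h import *
go(.6035,-.1506,.10,28)
E
```

```text
t 38.3 tcp [ 0.6668 -0.2056  0.0422] yaw 28.5 tilt 0.1 w 0.0594 j [-0.11  0.8   0.49  1.66 -0.49  0.81  1.09]
shift [ 78.4 -29.3 -57.9] rz 0.5
```

Emit:
step_arm(moves=[{"rx":0,"ry":0,"rz":0,"dx":0,"dy":0,"dz":-20,"gripper":-1},{"rx":0,"ry":0,"rz":0,"dx":0,"dy":0,"dz":-30,"gripper":-1},{"rx":0,"ry":0,"rz":0,"dx":20,"dy":-8,"dz":0,"gripper":-1},{"rx":0,"ry":0,"rz":0,"dx":30,"dy":-11,"dz":0,"gripper":-1},{"rx":0,"ry":0,"rz":0,"dx":20,"dy":-8,"dz":0,"gripper":-1},{"rx":0,"ry":0,"rz":0,"dx":8.4,"dy":-2.3,"dz":0,"gripper":-1},{"rx":0,"ry":0,"rz":0,"dx":0,"dy":0,"dz":15,"gripper":-1},{"rx":0,"ry":0,"rz":0,"dx":0,"dy":0,"dz":10,"gripper":-1},{"rx":0,"ry":0,"rz":0,"dx":0,"dy":0,"dz":0,"gripper":-1},{"rx":0,"ry":0,"rz":0,"dx":0,"dy":0,"dz":0,"gripper":-1}])

```text
clock: 39.55
tcp_pos: [0.6032, -0.1511, 0.0659]
orientation: [1.608, 2.699, -0.001]
contact_force: [0.8, -0.2, -0.6]
grip_width: 0.0593
gripper_force: 37.9
```

```bash
python3 - <<'E'
from h import *
go(.6035,-.1506,.0497,28)
E
```

```text
t 39.55 tcp [ 0.6032 -0.1511  0.0659] yaw 28.4 tilt 0.0 w 0.0593 j [-0.22  0.68  0.51  1.85 -0.47  0.74  1.04]
shift [ 0.3  0.5 16.2] rz 0.4
```

Emit:
step_arm(moves=[{"rx":0,"ry":0,"rz":0,"dx":0,"dy":0,"dz":8,"gripper":-1},{"rx":0,"ry":0,"rz":0,"dx":0,"dy":0,"dz":5,"gripper":-1},{"rx":0,"ry":0,"rz":0,"dx":0,"dy":0,"dz":2,"gripper":-1},{"rx":0,"ry":0,"rz":0,"dx":0,"dy":0,"dz":1,"gripper":-1},{"rx":0,"ry":0,"rz":0,"dx":0,"dy":0,"dz":0,"gripper":-1},{"rx":0,"ry":0,"rz":0,"dx":0,"dy":0,"dz":0,"gripper":-1}])

```text
clock: 40.3
tcp_pos: [0.6031, -0.1504, 0.0502]
orientation: [1.607, 2.699, 0.0]
contact_force: [0.4, 0.1, -0.5]
grip_width: 0.0594
gripper_force: 37.9
```

Emit:
step_arm(moves=[{"rx":0,"ry":0,"rz":0,"dx":0,"dy":0,"dz":1,"gripper":-1},{"rx":0,"ry":0,"rz":0,"dx":0,"dy":0,"dz":0,"gripper":-1},{"rx":0,"ry":0,"rz":0,"dx":0,"dy":0,"dz":0,"gripper":-1}])

```text
clock: 40.67
tcp_pos: [0.6032, -0.1505, 0.0497]
orientation: [1.607, 2.699, 0.001]
contact_force: [-2.3, 1.5, 6.2]
grip_width: 0.0595
gripper_force: 38.1
```

Emit:
step_arm(moves=[{"rx":0,"ry":0,"rz":0,"dx":0,"dy":0,"dz":0,"gripper":1},{"rx":0,"ry":0,"rz":0,"dx":0,"dy":0,"dz":0,"gripper":1},{"rx":0,"ry":0,"rz":0,"dx":0,"dy":0,"dz":0,"gripper":1},{"rx":0,"ry":0,"rz":0,"dx":0,"dy":0,"dz":-15,"gripper":1},{"rx":0,"ry":0,"rz":0,"dx":0,"dy":0,"dz":-35,"gripper":1},{"rx":0,"ry":0,"rz":0,"dx":0,"dy":0,"dz":-50,"gripper":1},{"rx":0,"ry":0,"rz":0,"dx":20,"dy":-40,"dz":0,"gripper":1},{"rx":0,"ry":0,"rz":0,"dx":20,"dy":-42,"dz":0,"gripper":1},{"rx":0,"ry":0,"rz":0,"dx":20,"dy":-40,"dz":0,"gripper":1},{"rx":0,"ry":0,"rz":-10,"dx":0,"dy":0,"dz":0,"gripper":1},{"rx":0,"ry":0,"rz":-10,"dx":0,"dy":0,"dz":0,"gripper":1},{"rx":0,"ry":0,"rz":-10,"dx":0,"dy":0,"dz":0,"gripper":1},{"rx":0,"ry":0,"rz":-8,"dx":0,"dy":0,"dz":0,"gripper":1},{"rx":0,"ry":0,"rz":0,"dx":0,"dy":0,"dz":0,"gripper":1},{"rx":0,"ry":0,"rz":0,"dx":0,"dy":0,"dz":0,"gripper":1}])

```text
clock: 42.55
tcp_pos: [0.4673, -0.156, 0.1495]
orientation: [0.645, 3.074, 0.0]
contact_force: [0.3, 0.8, -0.0]
grip_width: 0.0855
gripper_force: 0.0
```

```bash
python3 - <<'E'
from h import *
go(.43,-.14,.030,66.5)
col('wrist',(105,120,120),(125,255,255),.024)
col('wrist',(105,120,50),(125,255,255),.024)
E
```

```text
t 42.55 tcp [ 0.4673 -0.156   0.1495] yaw 66.3 tilt 0.0 w 0.0855 j [-0.2   0.34  0.47  2.11 -0.23  0.74  1.58]
shift [ 40.6  -0.3 119.5] rz -0.2
[303, 120, 34, 50, 1604] ctr [ 0.4281 -0.1389  0.024 ] [(0.0369, 153.6), (0.0245, 64.5)]
[303, 120, 34, 50, 1612] ctr [ 0.428 -0.139  0.024] [(0.0367, 153.6), (0.0246, 64.6)]
```

Emit:
step_arm(grip_force=30, moves=[{"rx":0,"ry":0,"rz":1.8,"dx":0,"dy":0,"dz":0,"gripper":0.4},{"rx":0,"ry":0,"rz":0,"dx":20,"dy":0,"dz":10,"gripper":0.4},{"rx":0,"ry":0,"rz":0,"dx":22.4,"dy":0,"dz":30,"gripper":0.4},{"rx":0,"ry":0,"rz":0,"dx":0,"dy":0,"dz":30,"gripper":0.4},{"rx":0,"ry":0,"rz":0,"dx":0,"dy":0,"dz":25,"gripper":0.4},{"rx":0,"ry":0,"rz":0,"dx":0,"dy":0,"dz":15,"gripper":0.4},{"rx":0,"ry":0,"rz":0,"dx":0,"dy":0,"dz":8,"gripper":0.4},{"rx":0,"ry":0,"rz":0,"dx":0,"dy":0,"dz":0,"gripper":0.4},{"rx":0,"ry":0,"rz":0,"dx":0,"dy":0,"dz":0,"gripper":-1},{"rx":0,"ry":0,"rz":0,"dx":0,"dy":0,"dz":0,"gripper":-1},{"rx":0,"ry":0,"rz":0,"dx":0,"dy":0,"dz":0,"gripper":-1},{"rx":0,"ry":0,"rz":0,"dx":0,"dy":0,"dz":0,"gripper":-1},{"rx":0,"ry":0,"rz":0,"dx":0,"dy":0,"dz":0,"gripper":-1}])

```text
clock: 44.28
tcp_pos: [0.4294, -0.1378, 0.0318]
orientation: [0.688, 3.064, 0.001]
contact_force: [-1.0, 1.1, 6.4]
grip_width: 0.0233
gripper_force: 29.8
```

```bash
python3 - <<'E'
from h import *
go(.5343,-.1866,.11,117.5)
E
```

```text
t 44.27 tcp [ 0.4294 -0.1378  0.0318] yaw 64.7 tilt 0.1 w 0.0233 j [-0.1   0.51  0.33  2.25 -0.39  0.43  1.68]
shift [-115.8    0.8  -78.1] rz -52.8
```

Emit:
step_arm(moves=[{"rx":0,"ry":0,"rz":0,"dx":0,"dy":0,"dz":-25,"gripper":-1},{"rx":0,"ry":0,"rz":0,"dx":0,"dy":0,"dz":-40,"gripper":-1},{"rx":0,"ry":0,"rz":0,"dx":-25,"dy":0,"dz":-13,"gripper":-1},{"rx":0,"ry":0,"rz":0,"dx":-40,"dy":0,"dz":0,"gripper":-1},{"rx":0,"ry":0,"rz":0,"dx":-35,"dy":0,"dz":0,"gripper":-1},{"rx":0,"ry":0,"rz":0,"dx":-15.8,"dy":0.8,"dz":0,"gripper":-1},{"rx":0,"ry":0,"rz":-10,"dx":0,"dy":0,"dz":0,"gripper":-1},{"rx":0,"ry":0,"rz":-10,"dx":0,"dy":0,"dz":0,"gripper":-1},{"rx":0,"ry":0,"rz":-10,"dx":0,"dy":0,"dz":0,"gripper":-1},{"rx":0,"ry":0,"rz":-10,"dx":0,"dy":0,"dz":0,"gripper":-1},{"rx":0,"ry":0,"rz":-10,"dx":0,"dy":0,"dz":0,"gripper":-1},{"rx":0,"ry":0,"rz":-2.8,"dx":0,"dy":0,"dz":0,"gripper":-1},{"rx":0,"ry":0,"rz":0,"dx":0,"dy":0,"dz":0,"gripper":-1},{"rx":0,"ry":0,"rz":0,"dx":0,"dy":0,"dz":0,"gripper":-1}])

```text
clock: 46.02
tcp_pos: [0.5334, -0.1863, 0.109]
orientation: [0.744, -3.052, -0.0]
contact_force: [-0.5, 0.2, 0.2]
grip_width: 0.0229
gripper_force: 29.8
```

```bash
python3 - <<'E'
from h import *
go(.5343,-.1866,.0393,117.5)
E
```

```text
t 46.02 tcp [ 0.5334 -0.1863  0.109 ] yaw 117.4 tilt 0.0 w 0.0229 j [ 0.07  0.48  0.2   1.95 -0.14  0.72  2.4 ]
shift [-0.7 -0.7 69.7] rz -0.1
```

Emit:
step_arm(moves=[{"rx":0,"ry":0,"rz":0,"dx":-0.7,"dy":-0.7,"dz":28,"gripper":-1},{"rx":0,"ry":0,"rz":0,"dx":0,"dy":0,"dz":24,"gripper":-1},{"rx":0,"ry":0,"rz":0,"dx":0,"dy":0,"dz":10,"gripper":-1},{"rx":0,"ry":0,"rz":0,"dx":0,"dy":0,"dz":5,"gripper":-1},{"rx":0,"ry":0,"rz":0,"dx":0,"dy":0,"dz":2,"gripper":-1},{"rx":0,"ry":0,"rz":0,"dx":0,"dy":0,"dz":0,"gripper":-1},{"rx":0,"ry":0,"rz":0,"dx":0,"dy":0,"dz":0,"gripper":-1}])

```text
clock: 46.9
tcp_pos: [0.5352, -0.1869, 0.0406]
orientation: [-0.746, 3.051, -0.001]
contact_force: [0.6, -0.8, -0.6]
grip_width: 0.0236
gripper_force: 29.8
```

Emit:
step_arm(moves=[{"rx":0,"ry":0,"rz":0,"dx":0,"dy":0,"dz":1.5,"gripper":-1},{"rx":0,"ry":0,"rz":0,"dx":0,"dy":0,"dz":0.5,"gripper":-1},{"rx":0,"ry":0,"rz":0,"dx":0,"dy":0,"dz":0,"gripper":-1},{"rx":0,"ry":0,"rz":0,"dx":0,"dy":0,"dz":0,"gripper":-1}])

```text
clock: 47.4
tcp_pos: [0.5352, -0.1869, 0.0393]
orientation: [-0.746, 3.051, -0.0]
contact_force: [-2.2, 0.9, 10.8]
grip_width: 0.0231
gripper_force: 31.2
```

Release, rise well clear, then check every placing numerically.

Emit:
step_arm(moves=[{"rx":0,"ry":0,"rz":0,"dx":0,"dy":0,"dz":-0.7,"gripper":-1},{"rx":0,"ry":0,"rz":0,"dx":0,"dy":0,"dz":0,"gripper":0.1},{"rx":0,"ry":0,"rz":0,"dx":0,"dy":0,"dz":0,"gripper":0.1},{"rx":0,"ry":0,"rz":0,"dx":0,"dy":0,"dz":-10,"gripper":0.1},{"rx":0,"ry":0,"rz":0,"dx":0,"dy":0,"dz":-40,"gripper":0.1},{"rx":0,"ry":0,"rz":0,"dx":0,"dy":0,"dz":-50,"gripper":1},{"rx":0,"ry":0,"rz":0,"dx":0,"dy":0,"dz":-60,"gripper":1},{"rx":0,"ry":0,"rz":0,"dx":0,"dy":0,"dz":-60,"gripper":1},{"rx":0,"ry":0,"rz":0,"dx":-20,"dy":40,"dz":-60,"gripper":1},{"rx":0,"ry":0,"rz":0,"dx":-20,"dy":40,"dz":-50,"gripper":1},{"rx":0,"ry":0,"rz":0,"dx":0,"dy":0,"dz":0,"gripper":1},{"rx":0,"ry":0,"rz":0,"dx":0,"dy":0,"dz":0,"gripper":1}])

```text
clock: 48.9
tcp_pos: [0.533, -0.1083, 0.3554]
orientation: [0.746, -3.051, 0.0]
contact_force: [0.1, -0.8, -0.3]
grip_width: 0.0855
gripper_force: 0.0
```

```bash
python3 - <<'E'
from h import *
go(.5,.0,.4)
for cam in('wrist','side'):
    print(cam)
    print(' green @.0255 want (.583,.149)');col(cam,(40,90,60),(58,255,255),.0255,60)
    print(' orange @.0695 want (.6035,-.1506)');col(cam,(8,150,90),(25,255,255),.0695,200)
    print(' blue @.0315 want (.534,-.187)');col(cam,(110,150,50),(125,255,255),.0315,60)
    w=r.camera_info(cam);a=r.grab_frame(cam)
    for n,c,z,rad in(('sj',(.65,.1885),.0625,.025),('drop',(.5268,.1159),.1095,.006)):
        p=[c[0],c[1],z];u=proj(w,p)[0];e=np.linalg.norm(proj(w,[c[0]+rad,c[1],z])[0]-u)
        x,y=u.astype(int);k=int(e*2.2)+6
        if 0<=x<640 and 0<=y<400:
            g=a[max(y-k,0):y+k,max(x-k,0):x+k].astype(int)
            m=((g.min(2)>150) if n=='sj' else (g.max(2)<45)).astype(np.uint8)
            q,l,st,ce=cv2.connectedComponentsWithStats(m)
            if q>1:
                i=1+st[1:,4].argmax();b=st[i];cc=(max(x-k,0)+b[0]+b[2]/2,max(y-k,0)+b[1]+b[3]/2)
                print(n,'exp',u.round(1),'r',e.round(1),'seen',cc,b[2:],ray(w,cc,z).round(4),'want',p)
E
```

```text
t 48.9 tcp [ 0.533  -0.1083  0.3554] yaw 117.5 tilt 0.0 w 0.0855 j [-0.1   0.17  0.22  1.75 -0.04  1.22  2.18]
shift [-20.6 111.3 -44.7] rz None
wrist
 green @.0255 want (.583,.149)
[372, 5, 28, 49, 998] ctr [ 0.3517 -0.1094  0.0255] [(0.0278, 127.6), (0.0532, 43.7)]
[442, 244, 22, 32, 520] ctr [0.5801 0.1467 0.0255] [(0.032, 117.5), (0.0535, 34.7)]
 orange @.0695 want (.6035,-.1506)
[244, 173, 46, 45, 1630] ctr [ 0.6027 -0.1514  0.0695] [(0.0577, 117.4), (0.0599, 25.8)]
 blue @.0315 want (.534,-.187)
sj exp [459.7 320.7] r 15.5 seen (np.float64(487.5), np.float64(294.0)) [ 23  28 515] [0.5931 0.1985 0.0625] want [0.65, 0.1885, 0.0625]
drop exp [483.3 247.2] r 4.8 seen (np.float64(478.5), np.float64(244.0)) [ 17  14 153] [0.526  0.1081 0.1095] want [0.5268, 0.1159, 0.1095]
side
 green @.0255 want (.583,.149)
[373, 166, 16, 20, 184] ctr [ 0.3566 -0.0977  0.0255] [(0.0638, -136.8), (0.028, 117.9)]
[316, 273, 24, 26, 338] ctr [0.5862 0.1526 0.0255] [(0.0586, -150.2), (0.03, 111.9)]
 orange @.0695 want (.6035,-.1506)
[267, 164, 25, 19, 368] ctr [ 0.606  -0.1473  0.0695] [(0.0589, 161.4), (0.0596, 73.9)]
 blue @.0315 want (.534,-.187)
sj exp [302.7 300.6] r 13.0 seen (np.float64(277.0), np.float64(296.5)) [ 18  61 564] [0.6949 0.1643 0.0625] want [0.65, 0.1885, 0.0625]
drop exp [349.9 240.5] r 2.9 seen (np.float64(348.5), np.float64(245.5)) [ 7  9 45] [0.5338 0.1263 0.1095] want [0.5268, 0.1159, 0.1095]
```

```bash
python3 - <<'E'
from h import *
for cam in('wrist','side','scene'):
    print(cam);col(cam,(100,110,25),(128,255,255),.0315,40)
E
```

```text
wrist
[0, 79, 109, 99, 4577] ctr [ 0.6644 -0.4473  0.0315] [(0.1016, 147.6), (0.1122, 55.7)]
[259, 119, 21, 28, 559] ctr [ 0.5348 -0.1853  0.0315] [(0.0267, 117.4), (0.0359, 25.3)]
side
[210, 101, 41, 34, 724] ctr [ 0.6744 -0.4369  0.0315] [(0.1364, -106.2), (0.1187, 145.7)]
[295, 161, 16, 17, 192] ctr [ 0.5387 -0.177   0.0315] [(0.0494, -151.3), (0.0421, 100.3)]
scene
[284, 256, 22, 19, 378] ctr [ 0.5375 -0.1924  0.0315] [(0.0378, 19.8), (0.0382, -69.8)]
[319, 394, 14, 6, 50] ctr [ 0.6639 -0.3943  0.0315] [(0.0074, 109.2), (0.0193, 19.7)]
```

All five parts are in their pockets, so I'm handing in.

```bash
python3 -c "
from bench import r
print(r.hand_in())"
```

```text
the job is handed in; nothing more can be done
None
```

I packed both kits and handed the job in at about 49 s. All five parts look upright in their pockets, though I last checked the small jar before the last three placings. The farthest green box, on the white box, let the closed fingers pass through it with no contact, so I took it as not solid and used the farthest solid one, at 0.66 m.

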